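# Switch off, level and load an inlay turntable

### The job

Get the inlay turntable ready: first turn the brass speed knob on the sloping panel of the control box fully anticlockwise (facing the panel), to its end stop. Then push the loose bamboo wedge, thin end first, under the low right-hand edge (seen from the robot) of the turntable's board until the bubble of the level stands centred between its two lines, and last move the black lacquered plate from its drying rack to the middle of the turntable, flat, and let go. Leave the wedge in place and leave everything else on the bench where it is.

Things in the scene. Friction and masses are not known exactly. Their poses are not given: they have to be found in the camera images.
- knob_grip (a point): Grip point of the brass knob, on its axis, 26 mm out from the panel. Grip bar 70 long, 16 wide, its top 37 mm over the panel; round flange below it 74 across, top 6 mm over the panel. The frame turns with the knob: z along its axis out of the panel (leans 35 degrees from vertical), x along the bar (pointer mark at the -x end), y across the bar.
- knob (a joint): Knob angle, rad: 0 = off, at the fixed end stop (pointer at the long thick mark). Grows clockwise as seen looking onto the panel, up to 4.4; it starts at 1.2 to 2.5. Stays where left; friction about 0.05 N m.
- control: Fixed grey control box, 200 x 187 mm, on the left. Origin on the bench under the knob. Its panel slopes 35 degrees from level and looks up and to its -y (robot's right). A light bar, 190 long (x), hangs over the panel from y = +20 to +105 mm, z = 234 to 250 mm: no room for a vertical gripper; come in along the knob's axis.
- board: Turntable's wooden board, 260 (x) x 222 (y) x 14 mm, hinged along its left (+y) edge. Origin: middle of the hinge line, at the underside, 19 mm over the bench; the board runs from there to y = -222. At the start it tilts 0.052 rad, right edge low, on two rubber feet (20 mm across) at x = +-116, y = -200. With its load 1.2 kg; it drops back if not held up.
- low_edge (a point): Middle of the board's low right edge, at the underside: a round steel bar, 14 mm thick, along the board's x. Its underside is about 8 mm over the bench at the start, 19 mm when level. Axes as the board's: y points inwards, to the hinge.
- bubble (a joint): Spirit level on the far (+x) strip of the board: distance of its white 16 mm bubble to the left (+y) of the tube's middle, m. 0 = level; about +0.023 at the start; 4.5 mm per 0.01 rad of tilt; negative if the right edge is too high. Black lines 12 mm either side of the middle: the bubble is between them within +-0.004.
- wedge: Loose bamboo wedge, 120 long (y), 40 wide (x), rising from 3 mm at the thin end (+y) to 27 mm at the thick end (-y). Origin: centre of its underside. 0.11 kg, right of the low edge, thin end to it. It meets the edge about 25 mm from its thin end; the board is level about 80 mm in. Takes some 5 to 12 N to push; friction holds it.
- plate: Oblong black lacquered plate with a pearl twig inlay, 130 long (y), 54 wide (x), 20 mm thick, about 0.15 kg. Origin: centre of its underside. On a fixed rack of two bamboo bars, 30 mm high and 44 mm wide in x, 90 mm apart in y, so its long sides are free for the fingers.
- platter_top (a point): Centre of the flat top of the brass turntable platter, 160 mm across, knurled rim, 44 mm over the board's underside (63 mm over the bench when level). Turns about its z with light friction (its x, y turn too). In the board's axes the level (30 x 150 mm) starts 112 mm to its +x side and rises 11 mm above it.
- shell_big: Abalone shell half, 120 x 84 mm, 25 mm high, lying dome up on the right, beside the drying rack; a bystander, to be left alone. Origin: on its underside.
- shell_small: Smaller abalone shell half, 100 x 71 mm, 21 mm high, beyond the board; a bystander, to be left alone. Origin: on its underside.
- pumice: Grey pumice block, 100 x 60 x 45 mm, on the right; a bystander, to be left alone. Origin: on its underside.
- dish: Squat celadon dish, 110 mm across, 45 mm high, beyond the board; a bystander, to be left alone. Origin: on its underside.
- spatula: Bamboo spatula, 190 mm long, front left; a bystander, to be left alone. Origin: on its underside.
- jar: Terracotta jar, 66 mm across, 85 mm high, far right; a bystander, to be left alone. Origin: on its underside.
- brush: Brush, 180 mm long, far left; a bystander, to be left alone. Origin: on its underside.
Things that resemble listed ones, but are neither listed nor needed, are in the scene too. What is shaped like the wedge but blue or green is not meant.

How it is judged:
On the way, in this order (a step that is already met when the one before it is completed fails the run):
1. the speed knob is turned fully anticlockwise to its stop (value of joint knob below 0.07 rad), for 0.2 s.
2. the wedge holds the board level: the bubble is between its lines and the wedge is let go (value of joint knob below 0.07 rad and value of joint bubble between -0.004 and 0.004 m and contact force between wedge and board above 0.5 N and contact force between the fingers and wedge below 0.05 N), for 0.3 s.
3. the plate lies flat on the middle of the turntable (horizontal distance between plate and platter_top below 0.02 m and z of plate in the frame of platter_top between -0.006 and 0.006 m and angle between plate's own z axis and vertical below 0.06 rad), for 0.2 s.
At the end, for the whole second after the job is handed in: The knob is within 0.07 rad of its off stop; the wedge carries the board with the bubble within 4 mm of the middle; the plate lies flat on the turntable with its centre within 20 mm of the turntable's centre; plate and wedge are at rest and released (all of step 3 and value of joint knob below 0.07 rad and value of joint bubble between -0.004 and 0.004 m and contact force between wedge and board above 0.5 N and linear speed of each of plate, wedge below 0.02 m/s); the robot touches nothing.
It fails at once if a bystander (shell, pumice block, dish, spatula, jar or brush) is moved by more than 30 mm (distance of any of shell_big, shell_small, pumice, dish, spatula, jar, brush from where it was at the start of the episode above 0.03 m).
It also fails if it takes over 70 s, if anything falls off the work surface, if the arm or the gripper's body presses on something with over 40 N, if the wrist force passes 120 N, or if a joint passes its speed limit or range.

### The arm

A 6-joint arm with a two-finger parallel gripper is mounted at the origin on the work surface. World frame = base frame: x ahead of the robot, y to its left, z up, the work surface at z = 0. Lengths are in m, angles in rad, forces in N, time in s.
With the tool pointing down it reaches from about 0.225 to 0.875 m from the base axis. Payload 3.4 kg.
Tool frame: the origin (TCP) lies on the mounting face of the last link; the fingertips stand 173 mm ahead of it and the grasp point (between the pads) lies 155 mm ahead of it; y points along the fingers, x is the direction in which the jaws open and shut, and the axes are right-handed (so a half turn about y gives the same grasp; the last joint's range is limited). The gripper opens to 85 mm and grips with 20 to 120 N. Pads are 22 mm wide; open, the fingers measure 114 mm over their backs; the gripper's body (76 mm by 85 mm) begins 54 mm behind the grasp point. The pads swing forward as they close: fully open they stand 13 mm farther back than shut.
Start: joints at [-1.418, 0.276, 1.505, -0, 1.361, -0.121], TCP at [0.155, -0.554, 0.405] pointing down, gripper open.
Joint ranges: [-2.89, 2.89], [-0.75, 2.08], [0.22, 2.7], [-1.18, 4.32], [0.11, 2.71], [-2.7, 2.7]. Speed limits (rad/s): [2.57, 2.57, 3.14, 3.14, 3.14, 3.14].

### API

Orientations are given as a unit quaternion [w, x, y, z].
In Python, from rig import manip, vision, ticket gives the robot as it stands.
- The arm moves only by the tool arm_command, never from a script. Its argument "increments" is one flat list of numbers, 7 for each row, row after row: the turn, a rotation vector about the tool's x, y, z in rad, then the shift along the tool's x, y, z in cm, then the closure, from 0 (fully open) to 1 (shut). In form: [wx, wy, wz, tx, ty, tz, hand, wx, wy, wz, tx, ty, tz, hand, ...]. A call has 1 to 8 rows; each row shifts and turns the commanded pose from where the row before left it, along the tool's axes as they then stand; what a row does not reach is not made up. A row lasts 1/8 s, in which the tool goes at most 62.5 mm and 10.7 degrees, less where a joint would pass 70% of its speed; a pose out of reach is approached as far as the arm can. A call is refused whole if a number of a shift passes 6.25 or a number of a turn 0.188, either way. A call with a gripper value outside its range is refused whole. The fingers move at their own pace and stop on an object; "grip_force" is the grip in N (left out, the last holds). Time passes only in rows, so rows that do not move let the fingers close. It gives the time, the measured TCP pose, the force and the opening at its end, in the units of the state.
- manip.get_state(): the state, without advancing time (a new reading comes with each control period).
- vision.get_image(name): name is "scene" or "top" or "wrist"; returns the picture (480x640x3 uint8, red, green, blue); there is no depth.
- vision.camera_params(name): a dict with "vfov" (degrees; the focal length in pixels is half the picture's height over the tangent of half this angle, whatever the lens; pixels are square), "cx", "cy" (the principal point, pixels), "R" (3x3) and "t" (3): a world point X has camera coordinates R X + t. Camera axes: x right, y down, z forward; pixel columns grow to the right and rows downward; lengths in m; the calibration is good to about 2 mm. A picture is of the moment at which its call begins: read the wrist's pose just before it. camera_params takes no time and is no camera call; for the wrist camera it gives the pose at the moment of the call.
- ticket.sign_off(): hands the job in, once; it reports no verdict.
The state is a dict: "clock": time; "qpos": joint angles; "qd": joint speeds; "effort": joint torques, N m; "position": TCP position; "ee_rot": TCP orientation; "contact_force": force on the tool from outside, world axes, zero at the start; "moment": the same for the moment, N m; "width": finger opening in m.
Only numpy, scipy, OpenCV 4.12 (cv2) and the standard library are available. Lean on these libraries where they do the work, as an engineer would, in place of code of your own. Each camera call takes 0.05 s, during which the arm holds its last target.

## Working session

There is one attempt and no reset: what is moved stays moved. The work goes in short steps, Python scripts to look and compute and a tool call to move; the robot and the scene stay as the last step left them, time stands still between calls to the robot, and variables do not carry over. Pictures are saved under pics/ and viewed, and the job is handed in when it is done.

Besides the shell and the picture viewer there is one more tool, called in YAML: its name, and indented under it one key for each argument. arm_command: Moves the arm, as the interface text tells. Its arguments: {"type":"object","properties":{"increments":{"type":"array"},"grip_force":{"type":"number"}},"required":["increments"]}

```bash
ls; mkdir -p pics; python3 - <<'E'
from rig import manip, vision, ticket
import cv2
for n in ["scene","top","wrist"]:
    p=vision.camera_params(n); print(n,p)
    cv2.imwrite(f"pics/{n}0.png",vision.get_image(n)[:,:,::-1])
print(manip.get_state())
E
```

```text
pics
scene {'vfov': 46.70308782232442, 'cx': 321.003287427872, 'cy': 239.94050360064216, 'R': array([[-0.7349665 ,  0.67809902,  0.00244007],
       [ 0.57152114,  0.62137925, -0.53595841],
       [-0.36494908, -0.39251693, -0.84424086]]), 't': array([ 0.45752575, -0.24844093,  1.38435517])}
top {'vfov': 54.60154807435052, 'cx': 319.43025652856227, 'cy': 233.27708613066542, 'R': array([[-0.02162136, -0.99895312, -0.04031363],
       [-0.98605978,  0.02796168, -0.16402518],
       [ 0.16498071,  0.0362052 , -0.98563206]]), 't': array([-0.03210578,  0.58065766,  0.9793094 ])}
wrist {'vfov': 64.25222887981798, 'cx': 320.8412305989314, 'cy': 241.87627082670485, 'R': array([[ 0.27096336, -0.96258905, -0.00108936],
       [-0.92727639, -0.26132643,  0.26808019],
       [-0.25833573, -0.07162978, -0.96339599]]), 't': array([-0.57443824, -0.03528516,  0.3788336 ])}
{'clock': 0.15, 'qpos': array([-1.41796818e+00,  2.76454981e-01,  1.50584601e+00,  1.81701851e-05,
        1.36069928e+00, -1.21010829e-01]), 'qd': array([-0.00019877, -0.00166121, -0.00259377, -0.00047353,  0.00155725,
        0.00047987]), 'effort': array([ 2.47103068e-03, -4.17143440e+01, -2.46032614e+01,  1.00967445e-04,
        7.63997028e-03, -2.20285222e-05]), 'position': array([ 0.15546555, -0.55342545,  0.40403379]), 'ee_rot': array([ 0.56391645, -0.5632149 ,  0.42742859, -0.42672242]), 'contact_force': array([-0.39234728, -0.27990628, -0.23228395]), 'moment': array([-0.0258652 ,  0.01625445, -0.01761628]), 'width': 0.08585544139075775}
```

View pics/scene0.png

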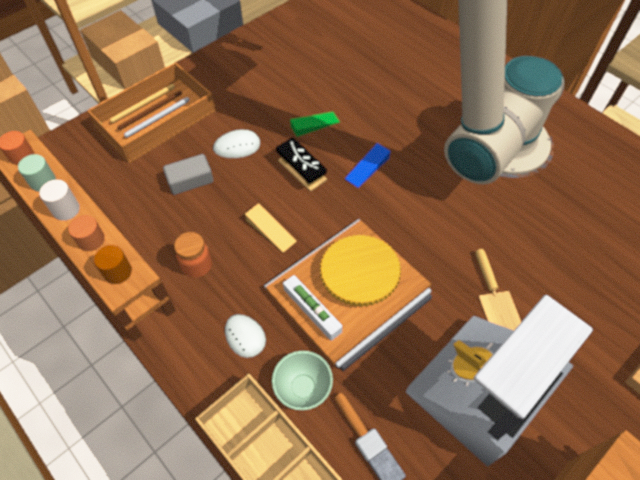

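View pics/top0.png

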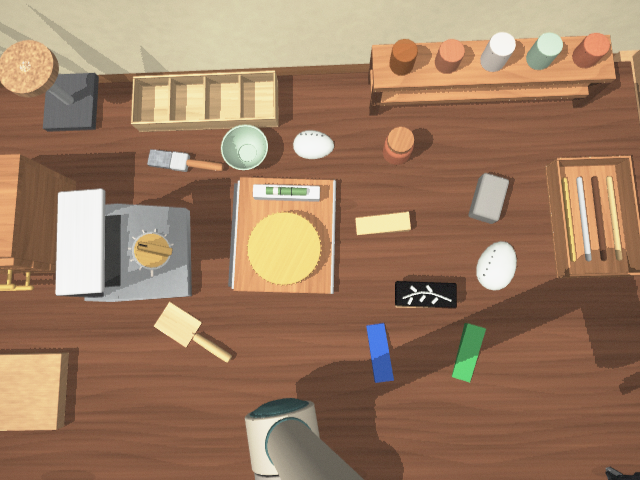

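View pics/wrist0.png

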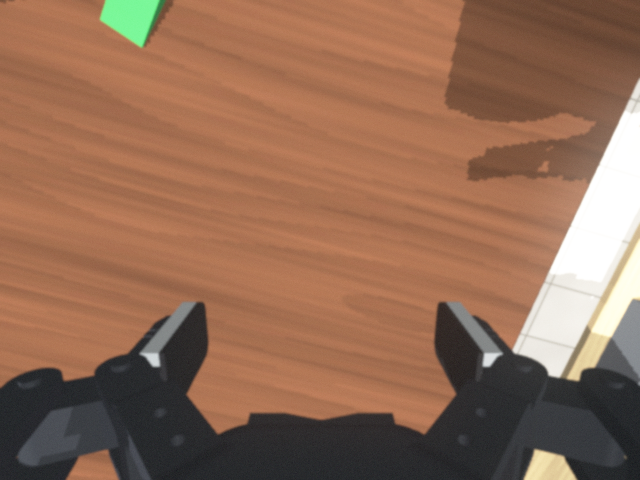

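The top view shows the control box (knob at about 152,250), the board (235–335, 180–292), the wedge (384,223), the plate (426,294) and the blue and green decoys. I'll enlarge these.

```bash
python3 - <<'E'
import cv2
t=cv2.imread("pics/top0.png");s=cv2.imread("pics/scene0.png")
def c(im,x,y,w,h,k,n): cv2.imwrite(f"pics/{n}.png",cv2.resize(im[y:y+h,x:x+w],None,fx=k,fy=k,interpolation=cv2.INTER_CUBIC))
c(t,50,180,150,130,5,"c_knob"); c(t,220,170,240,150,3.3,"c_board"); c(s,400,290,190,170,4,"c_sknob"); c(s,235,120,200,250,2.4,"c_sboard")
E
```

```text
(no output)
```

View pics/c_knob.png

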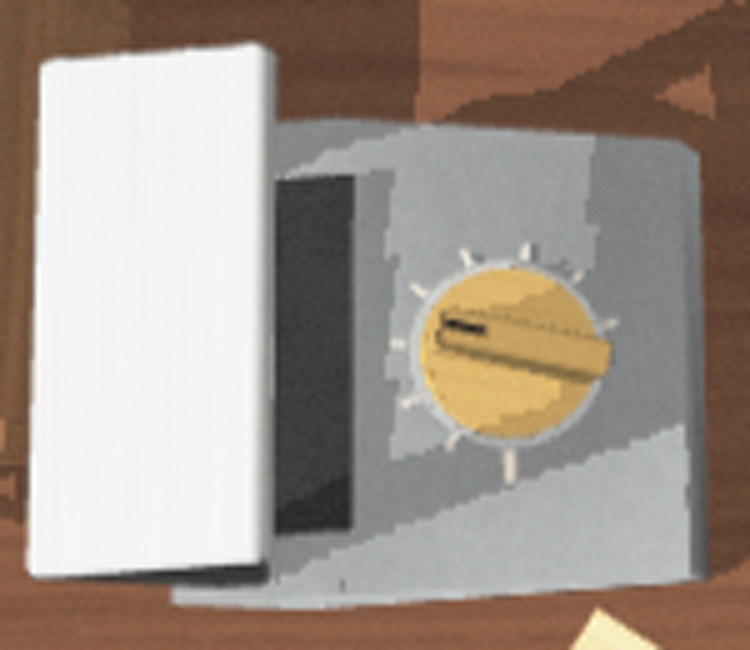

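View pics/c_board.png

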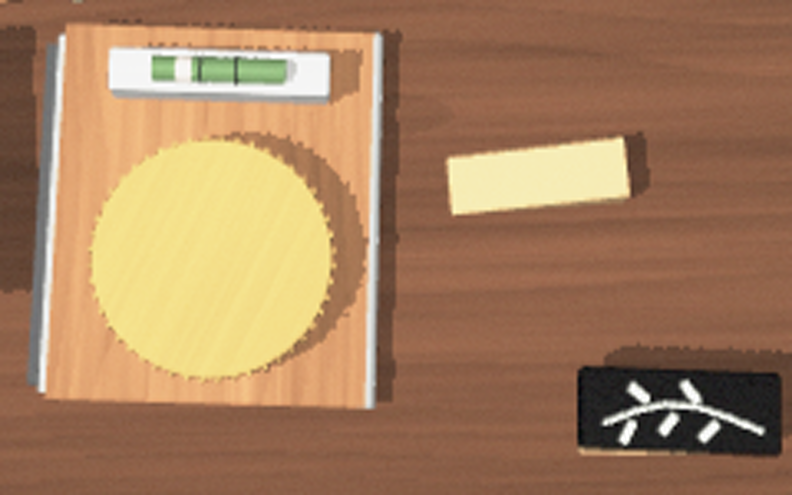

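View pics/c_sknob.png

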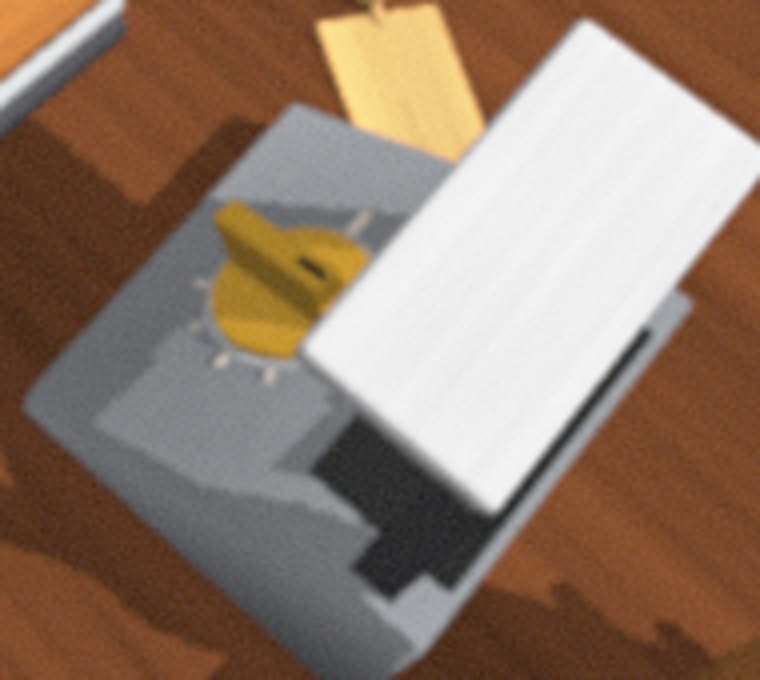

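View pics/c_sboard.png

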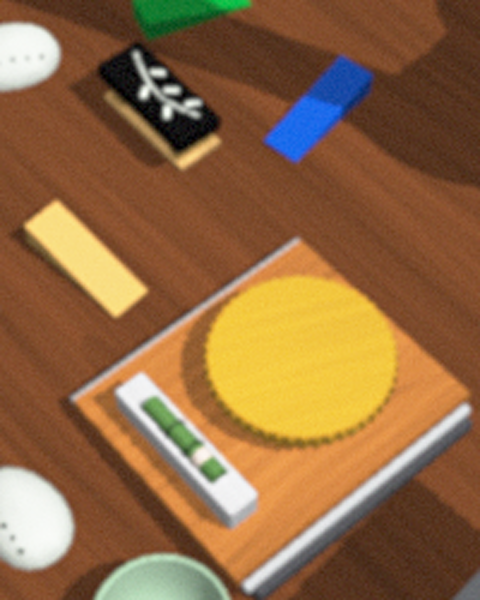

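```bash
cat > h.py <<'E'
import numpy as np
from rig import manip, vision, ticket
from scipy.spatial.transform import Rotation as Ro
import cv2
def ray(cam,u,v):
    p=vision.camera_params(cam) if isinstance(cam,str) else cam
    f=240/np.tan(np.radians(p['vfov']/2))
    d=np.array([(u-p['cx'])/f,(v-p['cy'])/f,1.])
    return -p['R'].T@p['t'], p['R'].T@d
def onz(cam,u,v,z):
    o,d=ray(cam,u,v); return o+d*(z-o[2])/d[2]
def proj(cam,X):
    p=vision.camera_params(cam) if isinstance(cam,str) else cam
    f=240/np.tan(np.radians(p['vfov']/2)); c=p['R']@np.asarray(X)+p['t']
    return np.array([p['cx']+f*c[0]/c[2],p['cy']+f*c[1]/c[2]])
def tri(obs):
    A=np.zeros((3,3));b=np.zeros(3);L=[]
    for cam,u,v in obs:
        o,d=ray(cam,u,v);d/=np.linalg.norm(d);P=np.eye(3)-np.outer(d,d);A+=P;b+=P@o;L.append((o,P))
    X=np.linalg.solve(A,b); return X,[round(1000*np.linalg.norm(P@(X-o)),1) for o,P in L]
def cr(u,v,x0,y0,k): return x0+(u+.5)/k-.5, y0+(v+.5)/k-.5
def q(s): return Ro.from_quat(np.roll(s['ee_rot'],-1))
def save(cam,name,x=0,y=0,w=640,h=480,k=1):
    im=vision.get_image(cam)[y:y+h,x:x+w,::-1]
    cv2.imwrite(f"pics/{name}.png",cv2.resize(im,None,fx=k,fy=k,interpolation=cv2.INTER_CUBIC))
E
python3 - <<'E'
from h import *
np.set_printoptions(precision=4,suppress=True)
B=lambda u,v:cr(u,v,220,170,3.3)
S=lambda u,v:cr(u,v,235,120,2.4)
K=lambda u,v:cr(u,v,50,180,5)
SK=lambda u,v:cr(u,v,400,290,4)
for n,(u,v),(a,b) in [("platter",(212,260),(301,360)),("w thick far",(625,137),(25,230)),("w thick near",(630,198),(55,200)),("w thin near",(452,215),(148,290)),("w thin far",(447,157),(117,318)),("pl1",(580,367),(182,152)),("pl2",(782,373),(100,72)),("pl3",(780,455),(140,45)),("pl4",(580,450),(217,120)),
 ("b far R",(380,33),(72,398)),("b near R",(372,408),(298,239)),("b near L",(45,395),(470,408)),("b far L",(65,25),(245,590))]:
    print(n,*tri([("top",*B(u,v)),("scene",*S(a,b))]))
print("pointer mark",*tri([("top",*K(464,326)),("scene",*SK(312,267))]))
print("thick mark",*tri([("top",*K(510,467)),("scene",*SK(360,222))]))
print(onz("top",*K(507,352),0.12))
for z in (0.05,): print([onz("top",*B(*p),z) for p in [(580,367),(782,373),(780,455),(580,450)]])
for p,z in [((447,157),.003),((625,137),.027),((630,198),.027),((452,215),.003)]: print(onz("top",*B(*p),z))
E
```

```text
platter [0.5473 0.0337 0.0463] [np.float64(1.4), np.float64(1.4)]
w thick far [ 0.6273 -0.2476  0.0207] [np.float64(2.8), np.float64(2.8)]
w thick near [ 0.5856 -0.2501  0.0256] [np.float64(0.2), np.float64(0.2)]
w thin near [ 0.5798 -0.1288  0.0036] [np.float64(1.9), np.float64(1.9)]
w thin far [ 0.6205 -0.1261  0.0033] [np.float64(2.7), np.float64(2.7)]
pl1 [ 0.4692 -0.2064  0.0395] [np.float64(3.6), np.float64(3.6)]
pl2 [ 0.4615 -0.337   0.0386] [np.float64(4.6), np.float64(4.6)]
pl3 [ 0.4099 -0.333   0.0417] [np.float64(2.5), np.float64(2.5)]
pl4 [ 0.418  -0.2068  0.0431] [np.float64(0.8), np.float64(0.8)]
b far R [ 0.7069 -0.0822  0.0212] [np.float64(2.2), np.float64(2.2)]
b near R [ 0.4472 -0.0696  0.0186] [np.float64(2.3), np.float64(2.3)]
b near L [0.4611 0.1533 0.0153] [np.float64(2.6), np.float64(2.6)]
b far L [0.7177 0.1406 0.0249] [np.float64(4.3), np.float64(4.3)]
pointer mark [0.5527 0.3185 0.1222] [np.float64(1.2), np.float64(1.2)]
thick mark [0.4978 0.3161 0.0756] [np.float64(1.6), np.float64(1.6)]
[0.5423 0.2999 0.12  ]
[array([ 0.4708, -0.208 ,  0.05  ]), array([ 0.4638, -0.3379,  0.05  ]), array([ 0.4114, -0.333 ,  0.05  ]), array([ 0.4174, -0.2054,  0.05  ])]
[ 0.6223 -0.1283  0.003 ]
[ 0.6278 -0.2489  0.027 ]
[ 0.5855 -0.25    0.027 ]
[ 0.5811 -0.1303  0.003 ]
```

```bash
python3 - <<'E'
from h import *
np.set_printoptions(precision=4,suppress=True)
K=lambda u,v:cr(u,v,50,180,5)
SK=lambda u,v:cr(u,v,400,290,4)
for (u,v),(a,b) in [((275,48),(303,348)),((262,568),(587,20)),((40,65),(492,512)),((28,577),(760,150))]:
    print(tri([("top",*K(u,v)),("scene",*SK(a,b))])[0], onz("top",*K(u,v),.25), onz("scene",*SK(a,b),.25))
s=manip.get_state(); print(q(s).as_matrix())
E
```

```text
[0.6385 0.3433 0.244 ] [0.6386 0.3373 0.25  ] [0.6388 0.3462 0.25  ]
[0.449  0.3365 0.2432] [0.4496 0.3315 0.25  ] [0.4523 0.3381 0.25  ]
[0.6356 0.4274 0.2469] [0.635  0.4249 0.25  ] [0.6365 0.4277 0.25  ]
[0.4488 0.4156 0.249 ] [0.4484 0.4156 0.25  ] [0.45   0.4151 0.25  ]
[[ 0.2704 -0.0002  0.9627]
 [-0.9627  0.0014  0.2704]
 [-0.0014 -1.      0.0002]]
```

```bash
cat >> h.py <<'E'
def plan(P,R,n,hand=0.,pre=True):
    """rows from current measured pose to TCP P, Rotation R"""
    s=manip.get_state(); p0=s['position']; r0=q(s)
    w=(r0.inv()*R).as_rotvec()/n; dp=(np.asarray(P)-p0)/n
    print("total turn",round(float(np.linalg.norm(w)*n),3),"dist",round(float(np.linalg.norm(dp)*n),4),"clock",s['clock'])
    r=r0
    for i in range(n):
        t=r.inv().apply(dp)*100
        print([round(float(v),3) for v in w]+[round(float(v),2) for v in t]+[hand])
        r=r*Ro.from_rotvec(w)
def RT(x,y): # tool x and approach y
    y=np.array(y,float);y/=np.linalg.norm(y);x=np.array(x,float);x-=y*(x@y);x/=np.linalg.norm(x)
    return Ro.from_matrix(np.c_[x,y,np.cross(x,y)])
# control
yc_=0.045
XC=np.array([np.cos(yc_),np.sin(yc_),0]);YC=np.array([-np.sin(yc_),np.cos(yc_),0]);Z=np.array([0,0,1.])
N=-np.sin(np.radians(35))*YC+np.cos(np.radians(35))*Z
SL=np.cos(np.radians(35))*YC+np.sin(np.radians(35))*Z
def kx(th): return np.sin(th)*XC+np.cos(th)*SL   # provisional tool x; across bar
E
python3 - <<'E'
from h import *
G=np.array([.5465,.303,.097]); th=1.75
p=-np.cos(th)*XC+np.sin(th)*SL
x=-np.cross(N,p); print("p",p,"x",x,N)
# check bar projection
f=lambda X:(np.array(proj("top",X))-[50,180])*5
C=G+.011*N
print(f(C+.035*p),f(C-.035*p),f(G-.02*N))
R=RT(x,-N)
plan(G+.30*N,R,16)
E
```

```text
p [0.14180632 0.81323649 0.56439115] x [ 0.98955809 -0.10159839 -0.10223774] [ 0.02580223 -0.57299579  0.81915204]
[439.85126578 327.20513162] [609.35599817 359.3955864 ] [508.29319528 354.27715804]
total turn 1.296 dist 0.7946 clock 0.15
[0.029, -0.07, 0.028, -3.44, 0.39, 3.56, 0.0]
[0.029, -0.07, 0.028, -3.17, 0.59, 3.77, 0.0]
[0.029, -0.07, 0.028, -2.88, 0.78, 3.97, 0.0]
[0.029, -0.07, 0.028, -2.57, 0.98, 4.13, 0.0]
[0.029, -0.07, 0.028, -2.25, 1.17, 4.27, 0.0]
[0.029, -0.07, 0.028, -1.91, 1.35, 4.38, 0.0]
[0.029, -0.07, 0.028, -1.56, 1.53, 4.46, 0.0]
[0.029, -0.07, 0.028, -1.2, 1.7, 4.51, 0.0]
[0.029, -0.07, 0.028, -0.83, 1.86, 4.53, 0.0]
[0.029, -0.07, 0.028, -0.46, 2.01, 4.52, 0.0]
[0.029, -0.07, 0.028, -0.08, 2.15, 4.48, 0.0]
[0.029, -0.07, 0.028, 0.29, 2.27, 4.41, 0.0]
[0.029, -0.07, 0.028, 0.66, 2.39, 4.3, 0.0]
[0.029, -0.07, 0.028, 1.03, 2.49, 4.17, 0.0]
[0.029, -0.07, 0.028, 1.39, 2.57, 4.01, 0.0]
[0.029, -0.07, 0.028, 1.73, 2.65, 3.83, 0.0]
```

arm_command:
  increments: [0.029,-0.07,0.028,-3.4,0.4,3.6,0,0.029,-0.07,0.028,-3.2,0.6,3.8,0,0.029,-0.07,0.028,-2.9,0.8,4.0,0,0.029,-0.07,0.028,-2.6,1.0,4.1,0,0.029,-0.07,0.028,-2.2,1.2,4.3,0,0.029,-0.07,0.028,-1.9,1.35,4.4,0,0.029,-0.07,0.028,-1.6,1.5,4.5,0,0.029,-0.07,0.028,-1.2,1.7,4.5,0]

```text
clock: 1.15
position: [0.3568, -0.2093, 0.373]
ee_rot: [0.764, -0.541, 0.263, -0.236]
contact_force: [1.6, -0.2, -1.8]
width: 0.0855
```

arm_command:
  increments: [0.029,-0.07,0.028,-0.8,1.9,4.5,0,0.029,-0.07,0.028,-0.5,2.0,4.5,0,0.029,-0.07,0.028,-0.1,2.15,4.5,0,0.029,-0.07,0.028,0.3,2.3,4.4,0,0.029,-0.07,0.028,0.7,2.4,4.3,0,0.029,-0.07,0.028,1.0,2.5,4.2,0,0.029,-0.07,0.028,1.4,2.6,4.0,0,0.029,-0.07,0.028,1.7,2.6,3.8,0]

```text
clock: 2.15
position: [0.5565, 0.1324, 0.3404]
ee_rot: [0.884, -0.462, 0.071, -0.021]
contact_force: [0.4, 0.0, 0.1]
width: 0.0854
```

```bash
python3 - <<'E'
from h import *
s=manip.get_state(); print(s['position'],s['qpos'],q(s).as_matrix())
save("wrist","w1"); save("scene","s1")
G=np.array([.5465,.303,.097]); th=1.75
p=-np.cos(th)*XC+np.sin(th)*SL
print([proj("wrist",G+.011*N+d*p) for d in (.035,-.035)],proj("wrist",G-.020*N))
plan(G+.30*N,RT(-np.cross(N,p),-N),1)
E
```

```text
[0.55651552 0.13238181 0.34036347] [-0.082935    0.33012472  1.68515266  0.63431201  1.28412075 -0.18071974] [[ 0.98894762 -0.02956932  0.14528681]
 [-0.10234536  0.57285657  0.81324091]
 [-0.10727549 -0.8191221   0.56349886]]
[array([318.30837445, 188.75134304]), array([318.69282019, 286.60480005])] [318.95098661 228.85008504]
total turn 0.006 dist 0.0051 clock 2.25
[-0.0, -0.003, -0.005, -0.31, -0.39, -0.1, 0.0]
```

View pics/w1.png

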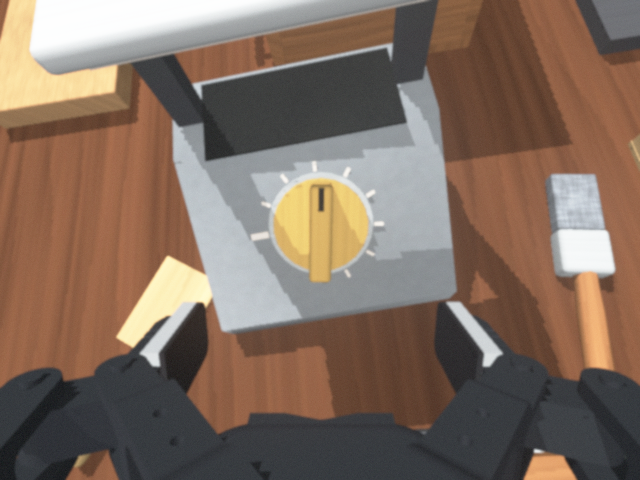

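The knob bar runs from (321,185), the pointer end, to (320,282). The thick mark is at (260,236), and the model agrees to about 3 px. Approaching along the axis.

```bash
python3 - <<'E'
from h import *
G=np.array([.548,.3045,.098]); th=1.75
p=-np.cos(th)*XC+np.sin(th)*SL
plan(G+.159*N,RT(-np.cross(N,p),-N),4)
E
```

```text
total turn 0.006 dist 0.1371 clock 2.25
[-0.0, -0.001, -0.001, -0.03, 3.43, 0.02, 0.0]
[-0.0, -0.001, -0.001, -0.03, 3.43, 0.02, 0.0]
[-0.0, -0.001, -0.001, -0.04, 3.43, 0.02, 0.0]
[-0.0, -0.001, -0.001, -0.04, 3.43, 0.02, 0.0]
```

arm_command:
  increments: [0,-0.001,-0.001,0,3.4,0,0,0,-0.001,-0.001,0,3.4,0,0,0,-0.001,-0.001,-0.1,3.4,0,0,0,-0.001,-0.001,0,3.5,0.1,0]

```text
clock: 2.75
position: [0.551, 0.21, 0.2283]
ee_rot: [0.884, -0.462, 0.07, -0.023]
contact_force: [0.1, -0.0, -0.3]
width: 0.0853
```

```bash
python3 - <<'E'
from h import *
s=manip.get_state(); print(s['position'],s['qpos'],s['contact_force'])
save("wrist","w2")
G=np.array([.548,.3045,.098]); th=1.75
p=-np.cos(th)*XC+np.sin(th)*SL
plan(G+.159*N,RT(-np.cross(N,p),-N),1)
E
```

```text
[0.55098735 0.20997618 0.22832538] [ 0.05627157  0.45540475  1.81447459  0.7425947   1.00747075 -0.25925255] [ 0.1047885  -0.03315273 -0.31768036]
total turn 0.007 dist 0.0048 clock 2.8
[0.003, -0.005, -0.005, 0.23, -0.18, 0.39, 0.0]
```

View pics/w2.png

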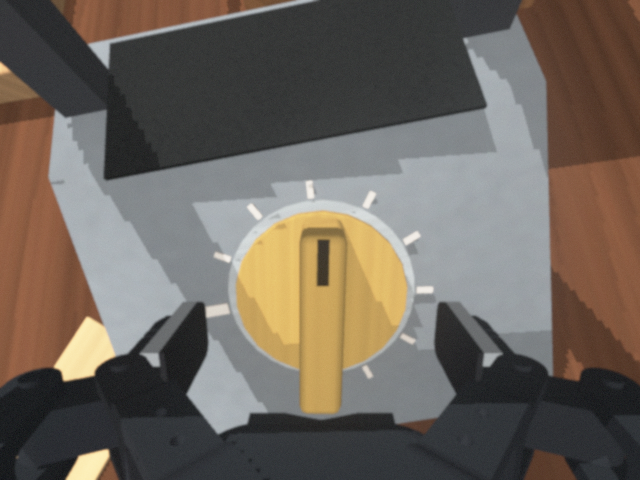

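arm_command:
  increments: [0.003,-0.005,-0.005,0,-0.1,0.4,0.5,0,0,0,0,0,0,1,0,0,0,0,0,0,1,0,0,0,0,0,0,1,0,0,0,0,0,0,1,0,0,0,0,0,0,1]
  grip_force: 40

```text
clock: 3.55
position: [0.5514, 0.2123, 0.2333]
ee_rot: [0.885, -0.461, 0.066, -0.023]
contact_force: [-3.2, -4.4, 5.1]
width: 0.015
```

arm_command:
  increments: [0,-0.15,0,0,0,0,1,0,-0.17,0,0,0,0,1,0,-0.17,0,0,0,0,1]

```text
clock: 3.92
position: [0.5501, 0.2122, 0.2332]
ee_rot: [0.874, -0.452, -0.152, 0.092]
contact_force: [-7.2, -7.8, 8.9]
width: 0.0154
```

```bash
python3 - <<'E'
from h import *
s=manip.get_state(); print(s['position'],s['qpos'],s['contact_force'],s['moment'],s['width'])
save("top","t3",50,180,150,130,5)
E
```

```text
[0.55011439 0.21219787 0.23323627] [ 0.05928351  0.44898555  1.81128865  0.74351403  1.01426591 -0.75360012] [-7.21566236 -7.80289649  8.93810281] [-0.31425363  0.96450556  0.64383673] 0.015418695897632884
```

View pics/t3.png

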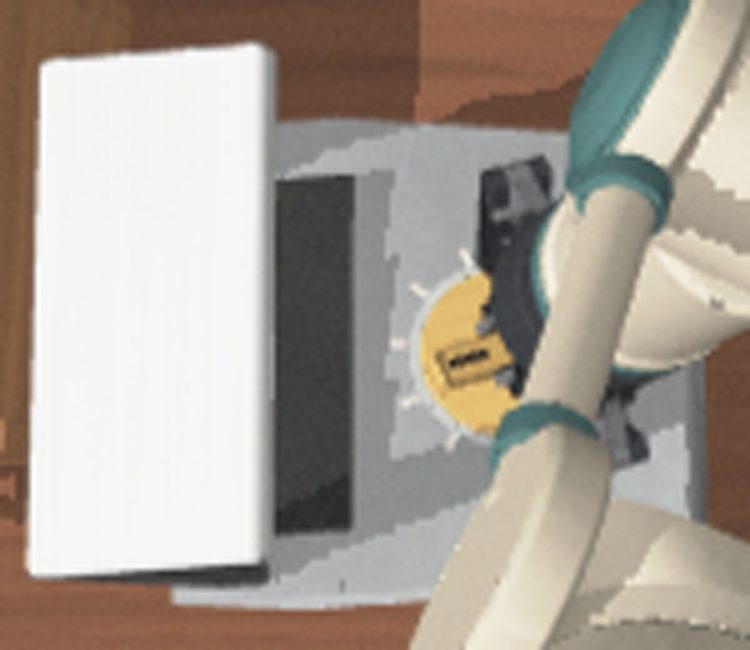

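arm_command:
  increments: [0,-0.17,0,0,-0.1,0,1,0,-0.17,0,0,0,0,1,0,-0.17,0,0,0,0,1,0,-0.17,0,0,0,0,1,0,-0.17,0,0,0,0,1,0,-0.15,0,0,0,0,1,0,-0.12,0,0,0,0,1,0,0,0,0,0,0,1]

```text
clock: 4.97
position: [0.5484, 0.2103, 0.232]
ee_rot: [0.661, -0.335, -0.59, 0.321]
contact_force: [-10.1, -11.5, 3.8]
width: 0.015
```

```bash
python3 - <<'E'
from h import *
s=manip.get_state(); print(s['position'],s['qpos'],s['contact_force'],s['moment'],s['width'])
r=q(s); x=r.as_matrix()[:,0]
print("moment about N",s['moment']@N,"theta est",np.arctan2(x@XC,-x@SL), "tilt",r.as_matrix()[:,1]@-N)
save("wrist","w4")
E
```

```text
[0.54836942 0.21027115 0.23198854] [ 0.0573595   0.44879694  1.81416816  0.73627337  1.01610677 -1.86821813] [-10.13837268 -11.5352175    3.84515867] [-1.34785378  1.3169408   0.92408737] 0.015018779457359738
moment about N -0.032411104711390894 theta est 3.006242281600569 tilt 0.999988066665122
```

View pics/w4.png

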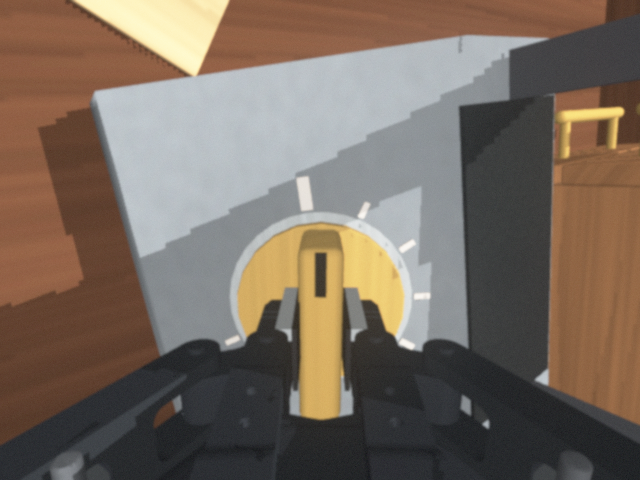

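The pointer is just right of the thick mark (305,193), with about 0.13 rad to go. I'll turn on with slight overtravel.

arm_command:
  increments: [0,-0.12,0,0,0,0,1,0,-0.08,0,0,0,0,1,0,0,0,0,0,0,1]

```text
clock: 5.4
position: [0.5483, 0.2098, 0.2316]
ee_rot: [-0.601, 0.302, 0.651, -0.352]
contact_force: [-9.5, -14.5, 4.8]
width: 0.015
```

```bash
python3 - <<'E'
from h import *
s=manip.get_state(); print(s['position'],s['qpos'],s['contact_force'],s['moment'],s['width'])
r=q(s); x=r.as_matrix()[:,0]
print("moment about N",s['moment']@N,"theta est",np.pi-np.arctan2(x@XC,-x@SL))
save("wrist","w5")
E
```

```text
[0.54830292 0.20977648 0.23164202] [ 0.05647843  0.44901818  1.81495486  0.73655424  1.01564816 -2.06439557] [ -9.45209808 -14.52553285   4.81469686] [-1.70623671  2.10416099 -0.11018569] 0.015001796103257985
moment about N -1.339958923805312 theta est 6.223805028226659
```

View pics/w5.png

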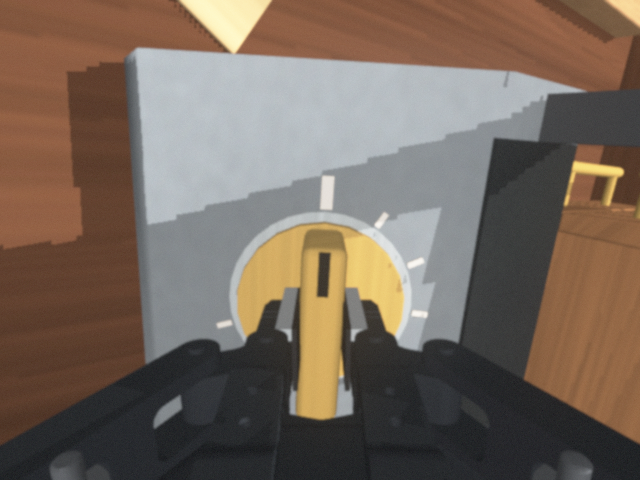

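The pointer is on the thick mark and the moment about the axis jumped to 1.3 N·m, so the knob is at its stop. Opening and backing off.

arm_command:
  increments: [0,0,0,0,0,0,0,0,0,0,0,0,0,0,0,0,0,0,0,0,0,0,0,0,0,0,0,0,0,0,0,0,-2,0,0,0,0,0,0,-4,0,0,0,0,0,0,-5,0,0,0,0,0,0,-5,0,0]

```text
clock: 6.45
position: [0.5548, 0.1191, 0.3664]
ee_rot: [-0.598, 0.304, 0.655, -0.348]
contact_force: [1.5, -0.8, 0.5]
width: 0.0855
```

```bash
python3 - <<'E'
from h import *
s=manip.get_state(); print(s['position'],s['qpos'],s['contact_force'],s['width'])
save("wrist","w6")
E
```

```text
[0.55484876 0.11911154 0.36640886] [-0.10753484  0.30163128  1.65692127  0.6244746   1.33253209 -1.98313201] [ 1.46897279 -0.81234518  0.4664623 ] 0.08550659686223193
```

View pics/w6.png

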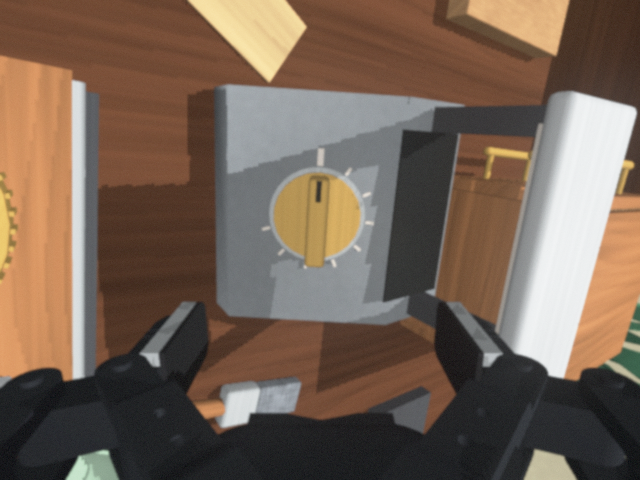

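```bash
python3 - <<'E'
from h import *
plan([.606,-.23,.34],RT([.999,.045,0],-Z),12)
E
```

```text
total turn 1.718 dist 0.3517 clock 6.5
[-0.038, 0.131, 0.043, -2.55, -1.44, -0.13, 0.0]
[-0.038, 0.131, 0.043, -2.57, -1.32, -0.52, 0.0]
[-0.038, 0.131, 0.043, -2.52, -1.18, -0.91, 0.0]
[-0.038, 0.131, 0.043, -2.43, -1.04, -1.27, 0.0]
[-0.038, 0.131, 0.043, -2.28, -0.88, -1.62, 0.0]
[-0.038, 0.131, 0.043, -2.08, -0.72, -1.94, 0.0]
[-0.038, 0.131, 0.043, -1.83, -0.56, -2.22, 0.0]
[-0.038, 0.131, 0.043, -1.55, -0.4, -2.46, 0.0]
[-0.038, 0.131, 0.043, -1.22, -0.24, -2.65, 0.0]
[-0.038, 0.131, 0.043, -0.87, -0.1, -2.8, 0.0]
[-0.038, 0.131, 0.043, -0.5, 0.04, -2.89, 0.0]
[-0.038, 0.131, 0.043, -0.11, 0.16, -2.92, 0.0]
```

arm_command:
  increments: [-0.038,0.131,0.043,-2.55,-1.45,-0.1,0,-0.038,0.131,0.043,-2.55,-1.3,-0.5,0,-0.038,0.131,0.043,-2.5,-1.2,-0.9,0,-0.038,0.131,0.043,-2.4,-1.05,-1.3,0,-0.038,0.131,0.043,-2.3,-0.9,-1.6,0,-0.038,0.131,0.043,-2.1,-0.7,-1.9,0]

```text
clock: 7.25
position: [0.579, -0.054, 0.3491]
ee_rot: [0.717, -0.558, -0.366, 0.202]
contact_force: [-0.2, 0.7, 0.2]
width: 0.0854
```

arm_command:
  increments: [-0.038,0.131,0.043,-1.8,-0.55,-2.2,0,-0.038,0.131,0.043,-1.55,-0.4,-2.45,0,-0.038,0.131,0.043,-1.2,-0.25,-2.65,0,-0.038,0.131,0.043,-0.85,-0.1,-2.8,0,-0.038,0.131,0.043,-0.5,0,-2.9,0,-0.038,0.131,0.043,-0.1,0.15,-2.9,0,0,0,0,0,0,0,0]

```text
clock: 8.12
position: [0.6052, -0.2271, 0.3335]
ee_rot: [-0.705, 0.709, 0.014, -0.021]
contact_force: [-0.6, -0.1, -0.3]
width: 0.0853
```

```bash
python3 - <<'E'
from h import *
s=manip.get_state(); print(s['position'],s['qpos'],q(s).as_matrix())
save("wrist","w7")
E
```

```text
[ 0.60516583 -0.22705744  0.33352388] [-0.46352989  0.42733819  1.45157787 -0.01054456  1.26846095 -0.5094896 ] [[ 0.99874531 -0.0096602  -0.04913745]
 [ 0.04907673 -0.00642492  0.99877435]
 [-0.00996407 -0.9999327  -0.00594276]]
```

View pics/w7.png

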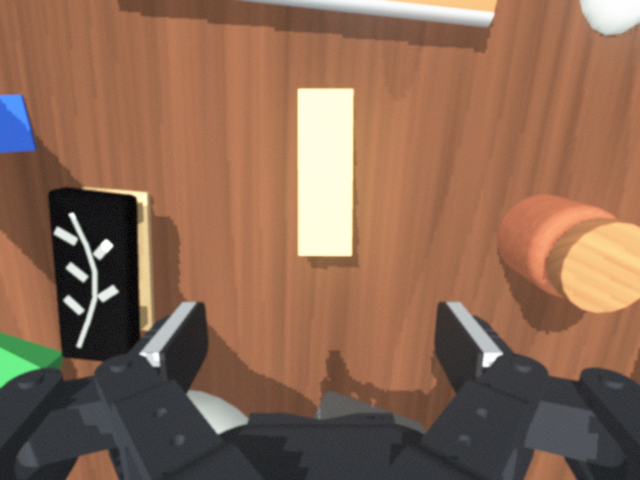

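```bash
python3 - <<'E'
from h import *
for u,v,z in [(297,88,.003),(353,88,.003),(298,256,.027),(352,256,.027),(500,250,.05),(490,22,.012),(240,0,.012),(52,190,.05),(136,196,.05),(63,358,.05),(139,358,.05)]: print((u,v),onz("wrist",u,v,z).round(4))
p=vision.camera_params("wrist"); print(-p['R'].T@p['t'])
E
```

```text
(297, 88) [ 0.5791 -0.1273  0.003 ]
(353, 88) [ 0.62   -0.1252  0.003 ]
(298, 256) [ 0.5857 -0.2487  0.027 ]
(352, 256) [ 0.6266 -0.2465  0.027 ]
(500, 250) [ 0.7259 -0.2293  0.05  ]
(490, 22) [ 0.7091 -0.08    0.012 ]
(240, 0) [ 0.5396 -0.075   0.012 ]
(52, 190) [ 0.4213 -0.2038  0.05  ]
(136, 196) [ 0.4772 -0.2049  0.05  ]
(63, 358) [ 0.4115 -0.3321  0.05  ]
(139, 358) [ 0.4694 -0.3288  0.05  ]
[ 0.60112423 -0.15824685  0.30308994]
```

```bash
python3 - <<'E'
from h import *
plan([.6055,-.2356,.179],RT([.9985,.054,0],-Z),4)
E
```

```text
total turn 0.011 dist 0.1548 clock 8.175
[0.001, -0.001, -0.003, 0.04, 3.86, -0.23, 0.0]
[0.001, -0.001, -0.003, 0.03, 3.86, -0.23, 0.0]
[0.001, -0.001, -0.003, 0.02, 3.86, -0.24, 0.0]
[0.001, -0.001, -0.003, 0.01, 3.86, -0.24, 0.0]
```

arm_command:
  increments: [0.001,-0.001,-0.003,0,3.9,-0.2,0,0.001,-0.001,-0.003,0,3.9,-0.2,0,0.001,-0.001,-0.003,0,3.9,-0.3,0,0.001,-0.001,-0.003,0,3.0,-0.2,0,0,0,0,0,0,0,0]

```text
clock: 8.8
position: [0.6033, -0.2336, 0.1843]
ee_rot: [0.708, -0.706, -0.019, 0.021]
contact_force: [0.8, 0.2, -0.1]
width: 0.0852
```

```bash
python3 - <<'E'
from h import *
save("wrist","w8")
plan([.6055,-.2356,.179],RT([.9985,.054,0],-Z),1)
E
```

```text
total turn 0.002 dist 0.0074 clock 8.85
[-0.001, 0.002, 0.0, 0.12, 0.71, -0.16, 0.0]
```

View pics/w8.png

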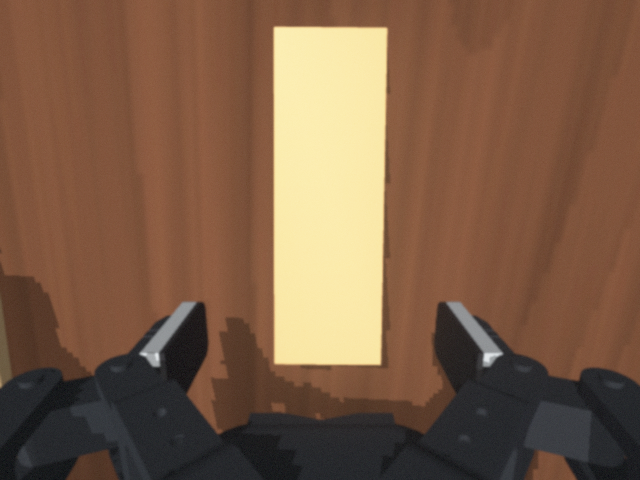

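arm_command:
  increments: [0,0.002,0,0.2,0.6,-0.1,0.3,0,0,0,0,0,0,0.8,0,0,0,0,0,0,1,0,0,0,0,0,0,1,0,0,0,0,0,0,1]
  grip_force: 50

```text
clock: 9.48
position: [0.6071, -0.2358, 0.1815]
ee_rot: [-0.706, 0.708, 0.02, -0.018]
contact_force: [-0.8, 0.8, 5.8]
width: 0.0392
```

```bash
python3 - <<'E'
from h import *
s=manip.get_state(); print(s['position'],s['contact_force'],s['width'])
save("wrist","w9"); save("scene","s9",235,120,250,250,2.4)
E
```

```text
[ 0.6071454  -0.23579948  0.18152548] [-0.76124327  0.81100986  5.79287572] 0.03917184347154677
```

View pics/w9.png

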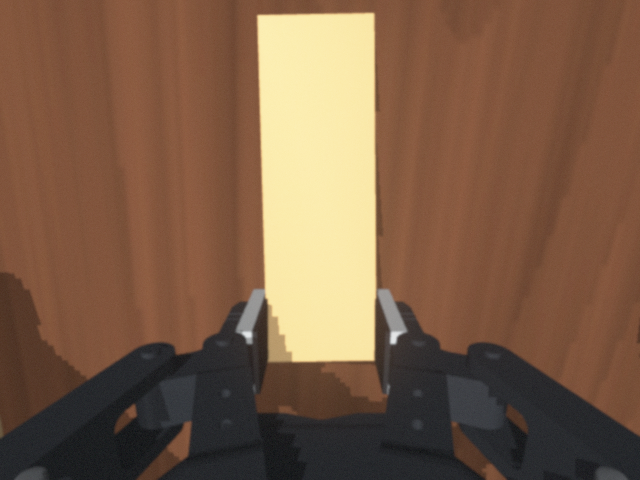

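View pics/s9.png

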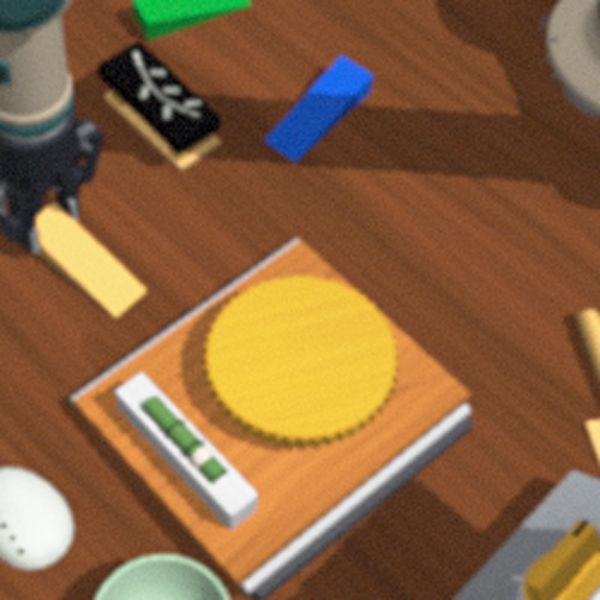

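arm_command:
  increments: [0,0.05,0,0,-0.1,0,1,0,0.05,0,0,0,0,1,0,0,0,0,0,2,1,0,0,0,0,0,2,1,0,0,0,0,0,2,1,0,0,0,0,0,1,1,0,0,0,0,0,0,1]

```text
clock: 10.45
position: [0.6102, -0.1634, 0.1815]
ee_rot: [0.708, -0.706, 0.016, -0.017]
contact_force: [-0.7, 3.1, 6.3]
width: 0.0386
```

```bash
python3 - <<'E'
from h import *
s=manip.get_state(); print(s['position'],s['contact_force'],s['width'],q(s).as_matrix()[:,2])
save("wrist","w10"); save("top","t10",220,170,240,150,3.3)
E
```

```text
[ 0.6101507  -0.16344129  0.1815071 ] [-0.6993196   3.08164849  6.31557554] 0.03863457960818749 [0.04612477 0.99893392 0.00187664]
```

View pics/w10.png

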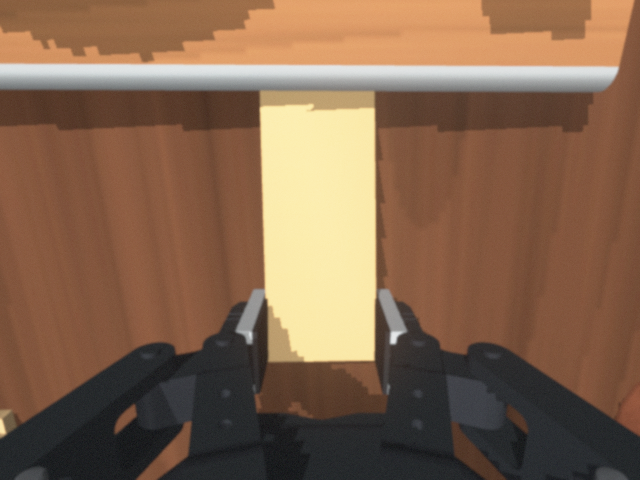

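View pics/t10.png

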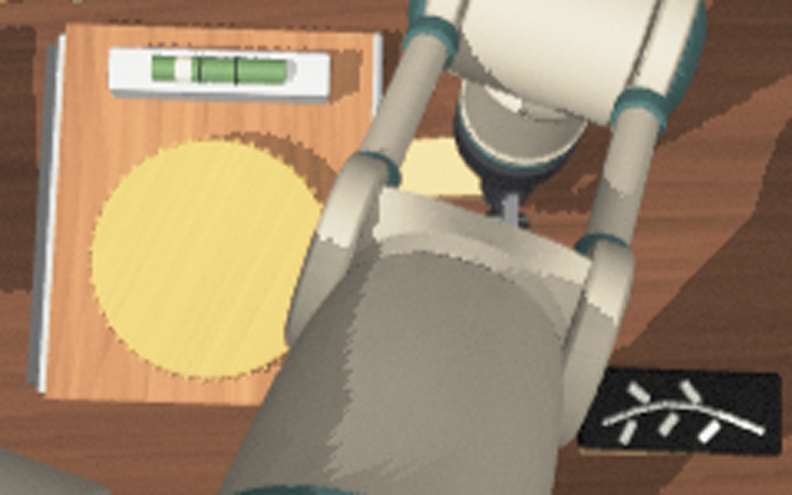

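arm_command:
  increments: [0,0,0,0,0,1,1,0,0,0,0,0,1,1,0,0,0,0,0,1,1,0,0,0,0,0,1,1,0,0,0,0,0,0.5,1,0,0,0,0,0,0,1,0,0,0,0,0,0,1]

```text
clock: 11.42
position: [0.6125, -0.1223, 0.1815]
ee_rot: [-0.705, 0.709, -0.015, 0.017]
contact_force: [0.2, -6.3, 3.8]
width: 0.0387
```

```bash
python3 - <<'E'
from h import *
s=manip.get_state(); print(s['position'],s['contact_force'],s['width'],q(s).as_matrix()[:,2])
save("wrist","w11"); save("top","t11",240,170,110,50,7)
E
```

```text
[ 0.61250342 -0.12231764  0.18152998] [ 0.24984261 -6.2536602   3.78458012] 0.038672856766659915 [ 0.04546102  0.99895635 -0.00441618]
```

View pics/w11.png

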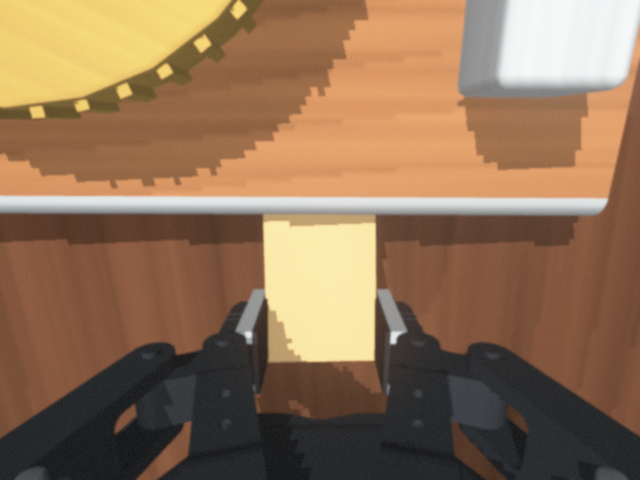

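View pics/t11.png

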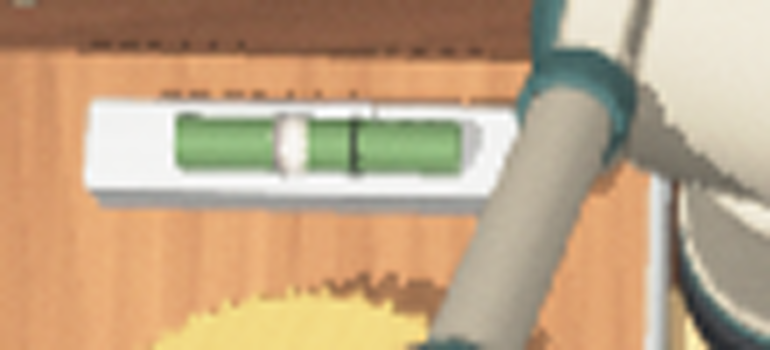

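The bubble stands over the left line, about 7 mm left of the middle. By the geometry that is about 16 mm more travel.

arm_command:
  increments: [0,0,0,0,0,0.7,1,0,0,0,0,0,0.7,1,0,0,0,0,0,0,1,0,0,0,0,0,0,1]

```text
clock: 12.02
position: [0.6132, -0.1084, 0.1815]
ee_rot: [-0.705, 0.709, -0.015, 0.017]
contact_force: [0.8, -7.7, 4.0]
width: 0.0389
```

```bash
python3 - <<'E'
from h import *
s=manip.get_state(); print(s['position'],s['contact_force'],s['width'],q(s).as_matrix()[:,2])
save("top","t12",240,170,110,50,7)
E
```

```text
[ 0.61316339 -0.10837581  0.18152063] [ 0.81388351 -7.69650344  4.04434892] 0.03892522424351817 [ 0.04551144  0.99895379 -0.00447506]
```

View pics/t12.png

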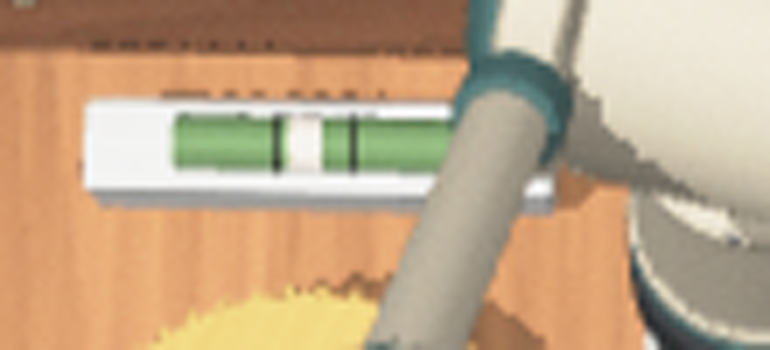

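arm_command:
  increments: [0,0,0,0,0,0,1,0,0,0,0,0,0,1]

```text
clock: 12.32
position: [0.6132, -0.1084, 0.1815]
ee_rot: [-0.705, 0.709, -0.015, 0.017]
contact_force: [-0.2, -8.2, 4.2]
width: 0.0387
```

```bash
python3 - <<'E'
from h import *
s=manip.get_state(); print(s['position'],s['contact_force'])
save("top","t13",240,170,110,50,7);save("wrist","w13")
E
```

```text
[ 0.61316578 -0.1084122   0.18150313] [-0.21806245 -8.19750105  4.20160391]
```

View pics/t13.png

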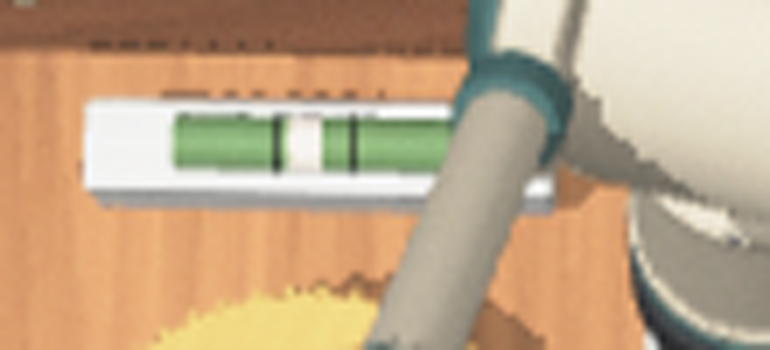

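View pics/w13.png

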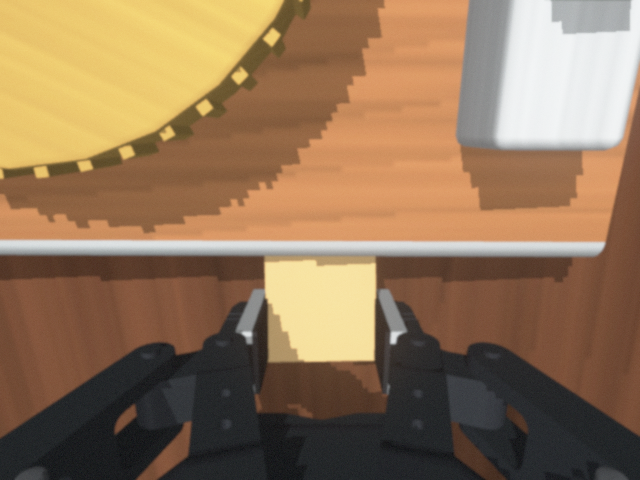

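```bash
python3 - <<'E'
import cv2
for f in ["t10","t11","t12","t13"]:
    im=cv2.imread(f"pics/{f}.png")
    if f=="t10": print(f,[(i,tuple(int(c) for c in im[69,i])) for i in range(145,300,5)])
    else:
        print(f,[(i,int(im[145,i,2])) for i in range(170,480,6)])
E
```

```text
t10 [(145, (245, 245, 245)), (150, (218, 233, 225)), (155, (122, 185, 144)), (160, (130, 189, 149)), (165, (130, 189, 150)), (170, (133, 192, 152)), (175, (208, 228, 220)), (180, (242, 244, 246)), (185, (241, 245, 247)), (190, (208, 230, 222)), (195, (131, 194, 150)), (200, (87, 111, 94)), (205, (132, 192, 150)), (210, (133, 191, 152)), (215, (132, 191, 152)), (220, (131, 190, 150)), (225, (130, 190, 151)), (230, (135, 196, 155)), (235, (81, 104, 88)), (240, (138, 201, 159)), (245, (132, 191, 152)), (250, (133, 192, 151)), (255, (131, 190, 151)), (260, (130, 190, 148)), (265, (131, 188, 150)), (270, (130, 188, 149)), (275, (129, 188, 149)), (280, (128, 189, 148)), (285, (139, 173, 151)), (290, (193, 193, 195)), (295, (197, 199, 199))]
t11 [(170, 240), (176, 171), (182, 144), (188, 151), (194, 152), (200, 151), (206, 150), (212, 150), (218, 151), (224, 151), (230, 151), (236, 150), (242, 150), (248, 150), (254, 152), (260, 151), (266, 145), (272, 161), (278, 205), (284, 246), (290, 246), (296, 247), (302, 244), (308, 184), (314, 144), (320, 151), (326, 149), (332, 151), (338, 154), (3
[... 829 characters left out ...]
 (446, 154), (452, 172), (458, 184), (464, 185), (470, 190), (476, 193)]
t13 [(170, 221), (176, 166), (182, 145), (188, 150), (194, 152), (200, 149), (206, 150), (212, 149), (218, 151), (224, 151), (230, 151), (236, 153), (242, 154), (248, 152), (254, 151), (260, 151), (266, 155), (272, 115), (278, 96), (284, 179), (290, 241), (296, 246), (302, 246), (308, 247), (314, 251), (320, 217), (326, 146), (332, 151), (338, 153), (344, 156), (350, 103), (356, 107), (362, 161), (368, 152), (374, 151), (380, 150), (386, 153), (392, 152), (398, 150), (404, 151), (410, 154), (416, 151), (422, 152), (428, 148), (434, 149), (440, 150), (446, 156), (452, 173), (458, 181), (464, 186), (470, 189), (476, 191)]
```

arm_command:
  increments: [0,0,0,0,0,0.5,1,0,0,0,0,0,0.4,1,0,0,0,0,0,0,1,0,0,0,0,0,0,1]

```text
clock: 12.92
position: [0.6136, -0.0996, 0.1815]
ee_rot: [-0.705, 0.709, -0.015, 0.017]
contact_force: [-0.0, -9.2, 4.5]
width: 0.0389
```

```bash
python3 - <<'E'
from h import *
s=manip.get_state(); print(s['position'],s['contact_force'])
save("top","t14",240,170,110,50,7)
E
```

```text
[ 0.61359403 -0.09962953  0.18150113] [-0.030953   -9.20028972  4.47678134]
```

View pics/t14.png

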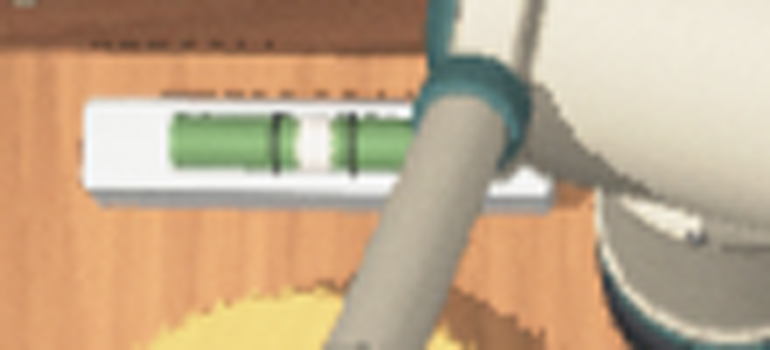

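The bubble is centred: its middle is at about 314 and the lines are at 275 and 352. Releasing.

arm_command:
  increments: [0,0,0,0,0,0,0,0,0,0,0,0,0,0,0,0,0,0,0,0,0,0,0,0,0,0,0,0,0,0,0,0,-2,-0.5,0,0,0,0,0,-4,-1,0,0,0,0,0,-5,-3,0,0,0,0,0,-5,-4,0]

```text
clock: 13.98
position: [0.6088, -0.1814, 0.3413]
ee_rot: [-0.707, 0.707, -0.015, 0.016]
contact_force: [0.7, 0.2, 0.7]
width: 0.0853
```

```bash
python3 - <<'E'
from h import *
s=manip.get_state(); print(s['position'],s['contact_force'],s['qpos'])
save("top","t15",240,170,110,50,7);save("wrist","w15")
E
```

```text
[ 0.60883673 -0.18140266  0.34134468] [0.65476432 0.20036422 0.69804462] [-3.99144510e-01  4.03700357e-01  1.47045524e+00  3.78957991e-04
  1.26593527e+00 -3.54242472e-01]
```

View pics/t15.png

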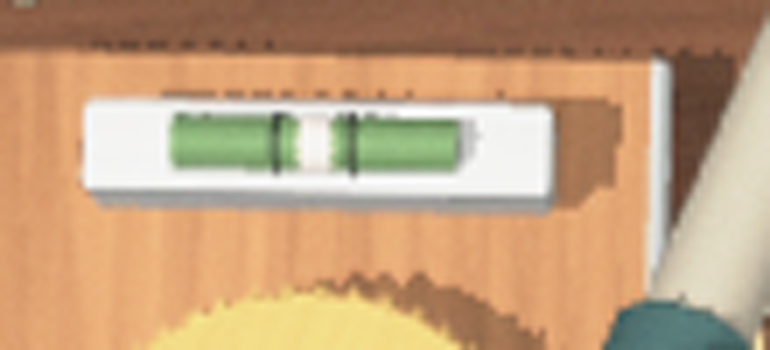

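View pics/w15.png

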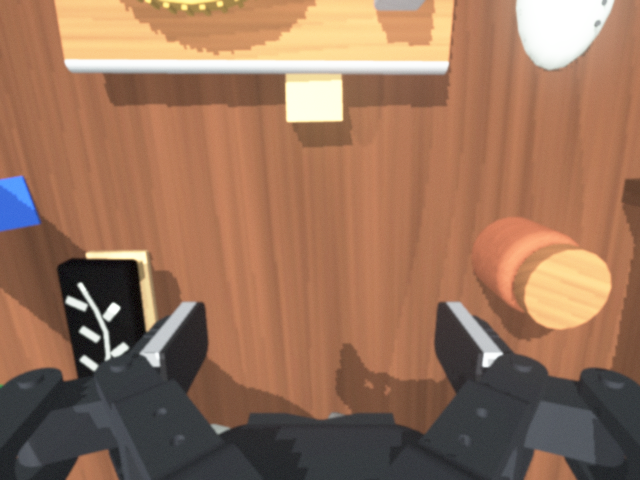

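The bubble stays centred after release (297–331 between lines 276 and 353) and the wedge sticks out 40 mm. Next is the plate. I'll measure the platter now and move to a view above the plate.

```bash
python3 - <<'E'
from h import *
save("top","t16",220,170,140,140,4);save("scene","s16",235,120,250,250,2.4)
plan([.442,-.27,.30],RT([.998,-.06,0],-Z),6)
E
```

```text
total turn 0.012 dist 0.193 clock 14.175
[0.0, 0.002, 0.001, -2.71, 0.67, -1.6, 0.0]
[0.0, 0.002, 0.001, -2.71, 0.67, -1.6, 0.0]
[0.0, 0.002, 0.001, -2.7, 0.68, -1.61, 0.0]
[0.0, 0.002, 0.001, -2.7, 0.68, -1.61, 0.0]
[0.0, 0.002, 0.001, -2.69, 0.68, -1.62, 0.0]
[0.0, 0.002, 0.001, -2.69, 0.68, -1.63, 0.0]
```

View pics/t16.png

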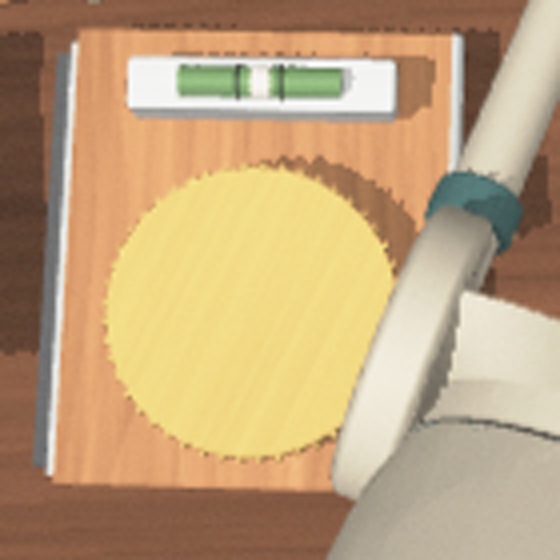

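View pics/s16.png

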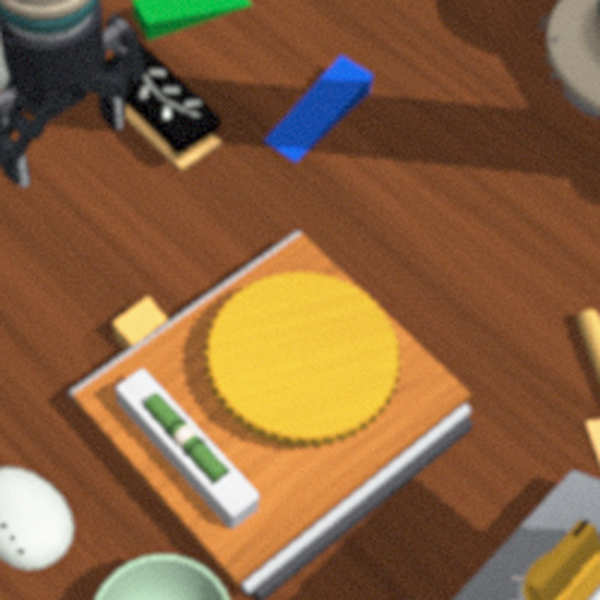

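```bash
python3 - <<'E'
from h import *
a=cr(251,312,220,170,4);b=cr(302,354,235,120,2.4)
print(tri([("top",*a),("scene",*b)]),onz("top",*a,.063),onz("scene",*b,.063))
E
```

```text
(array([0.54779512, 0.03510061, 0.05889874]), [np.float64(0.9), np.float64(0.9)]) [0.54777995 0.03394169 0.063     ] [0.54907614 0.03725196 0.063     ]
```

arm_command:
  increments: [0,0.002,0,-2.7,0.7,-1.6,0,0,0.002,0,-2.7,0.7,-1.6,0,0,0.002,0,-2.7,0.7,-1.6,0,0,0.002,0,-2.7,0.7,-1.6,0,0,0.002,0,-2.7,0.7,-1.6,0,0,0.002,0,-2.7,0.7,-1.6,0,0,0,0,0,0,0,0]

```text
clock: 15.05
position: [0.4402, -0.268, 0.2954]
ee_rot: [0.708, -0.706, 0.022, -0.02]
contact_force: [0.7, 0.8, 0.8]
width: 0.085
```

```bash
python3 - <<'E'
from h import *
s=manip.get_state(); print(s['position'])
save("wrist","w17")
E
```

```text
[ 0.44023649 -0.26796128  0.29540577]
```

View pics/w17.png

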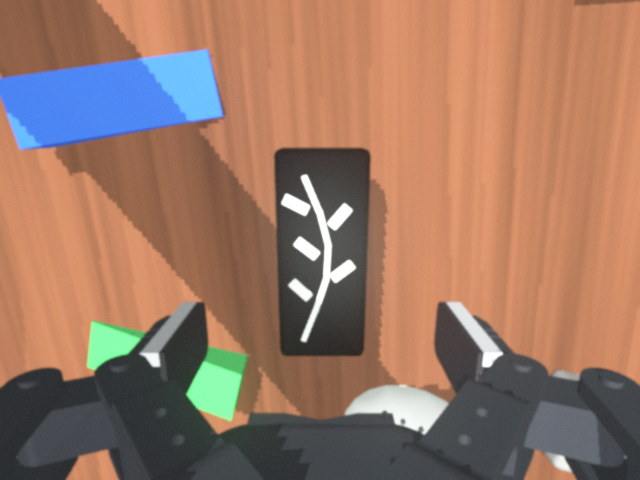

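```bash
python3 - <<'E'
from h import *
C=[onz("wrist",u,v,.05) for u,v in [(275,149),(370,149),(280,355),(365,355)]]
print(np.round(C,4)); c=np.mean(C,0); print(c)
yy=(C[0]+C[1]-C[2]-C[3]); print("yaw",np.arctan2(-yy[0],yy[1]))
for u,v,z in [(247,355,.027),(93,322,.0),(400,385,.025),(345,415,.01),(222,115,.027)]: print(onz("wrist",u,v,z).round(3))
plan([c[0],c[1],.195],RT([np.cos(-.055),np.sin(-.055),0],-Z),4)
E
```

```text
[[ 0.4198 -0.2056  0.05  ]
 [ 0.4719 -0.2086  0.05  ]
 [ 0.4113 -0.3333  0.05  ]
 [ 0.4656 -0.3365  0.05  ]]
[ 0.4421589  -0.27099324  0.05      ]
yaw -0.057852626377021724
[ 0.384 -0.346  0.027]
[ 0.263 -0.327  0.   ]
[ 0.493 -0.378  0.025]
[ 0.452 -0.415  0.01 ]
[ 0.387 -0.185  0.027]
total turn 0.005 dist 0.1012 clock 15.1
[-0.001, -0.001, -0.0, 0.02, 2.53, -0.08, 0.0]
[-0.001, -0.001, -0.0, 0.02, 2.53, -0.08, 0.0]
[-0.001, -0.001, -0.0, 0.02, 2.53, -0.07, 0.0]
[-0.001, -0.001, -0.0, 0.02, 2.53, -0.07, 0.0]
```

arm_command:
  increments: [0,0,0,0.1,2.5,-0.1,0,0,0,0,0,2.5,-0.1,0,0,0,0,0,2.5,-0.1,0,0,0,0,0,2.5,0,0,0,0,0,0,0,0,0]

```text
clock: 15.72
position: [0.4434, -0.2708, 0.1957]
ee_rot: [0.708, -0.706, 0.021, -0.02]
contact_force: [0.2, 1.1, 0.4]
width: 0.0858
```

```bash
python3 - <<'E'
from h import *
s=manip.get_state(); print(s['position'],q(s).as_matrix())
save("wrist","w18")
E
```

```text
[ 0.44341786 -0.27078449  0.19571332] [[ 0.99834307 -0.00202178  0.05750678]
 [-0.057501    0.00280779  0.9983415 ]
 [-0.00217989 -0.99999401  0.00268688]]
```

View pics/w18.png

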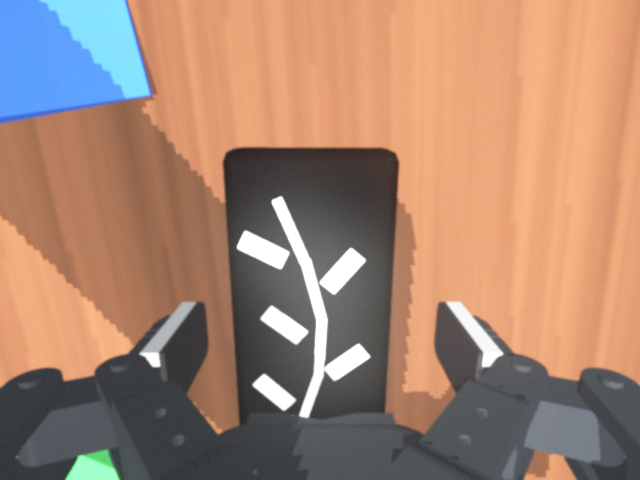

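arm_command:
  increments: [0,0,0,-0.25,0,0,0,0,0,0,0,0,0,0.5,0,0,0,0,0,0,1,0,0,0,0,0,0,1,0,0,0,0,0,0,1]
  grip_force: 50

```text
clock: 16.4
position: [0.4409, -0.2723, 0.1987]
ee_rot: [-0.706, 0.707, -0.02, 0.022]
contact_force: [-1.0, 1.3, 6.0]
width: 0.0533
```

arm_command:
  increments: [0,0,0,0,-1,0,1,0,0,0,0,-3,0,1,0,0,0,0,-4,0,1,0,0,0,0,-4,0,1,0,0,0,0,0,0,1]

```text
clock: 17.02
position: [0.4413, -0.2727, 0.3212]
ee_rot: [-0.705, 0.709, -0.018, 0.024]
contact_force: [0.1, -0.0, -2.6]
width: 0.0527
```

```bash
python3 - <<'E'
from h import *
s=manip.get_state(); print(s['position'],s['width'],s['contact_force'])
save("wrist","w19"); save("scene","s19",235,80,250,250,2.4)
plan([.548,.035,.30],RT([np.cos(-.055),np.sin(-.055),0],-Z),8,1)
E
```

```text
[ 0.44134744 -0.27265004  0.32117951] 0.05270407287654106 [ 0.12633215 -0.03291681 -2.56720027]
total turn 0.004 dist 0.3256 clock 17.125
[0.0, -0.0, 0.0, 1.12, 0.22, 3.91, 1]
[0.0, -0.0, 0.0, 1.12, 0.22, 3.91, 1]
[0.0, -0.0, 0.0, 1.12, 0.22, 3.91, 1]
[0.0, -0.0, 0.0, 1.13, 0.22, 3.9, 1]
[0.0, -0.0, 0.0, 1.13, 0.22, 3.9, 1]
[0.0, -0.0, 0.0, 1.13, 0.22, 3.9, 1]
[0.0, -0.0, 0.0, 1.13, 0.22, 3.9, 1]
[0.0, -0.0, 0.0, 1.13, 0.22, 3.9, 1]
```

View pics/w19.png

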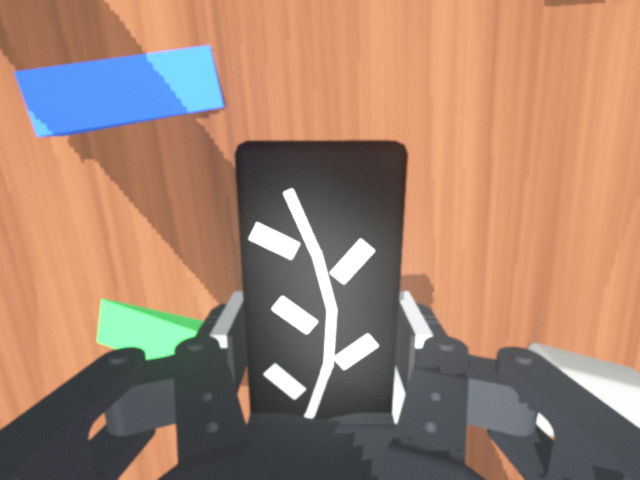

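View pics/s19.png

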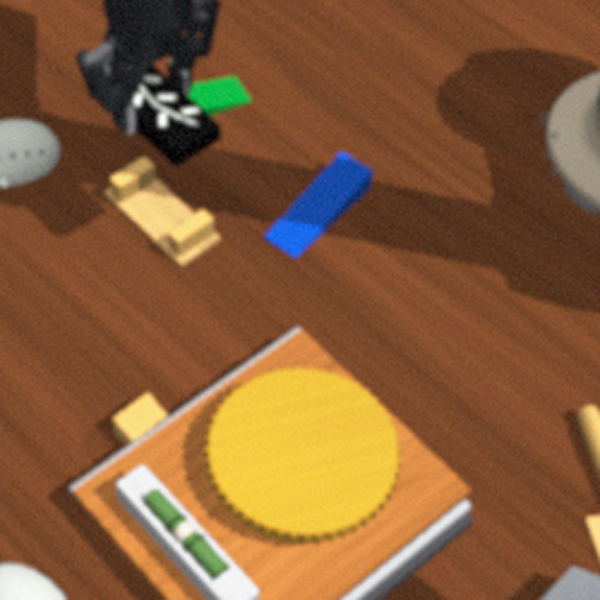

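The plate is held square, with the fingers at (230,340) and (410,340). Carrying it over the platter.

arm_command:
  increments: [0,0,0,1.1,0,3.9,1,0,0,0,1.1,0,3.9,1,0,0,0,1.1,0.2,3.9,1,0,0,0,1.1,0.2,3.9,1,0,0,0,1.1,0.3,3.9,1,0,0,0,1.1,0.4,3.9,1,0,0,0,1.1,0.4,3.9,1,0,0,0,1.1,0.3,3.8,1]

```text
clock: 18.12
position: [0.5461, 0.0346, 0.2972]
ee_rot: [-0.707, 0.707, -0.022, 0.02]
contact_force: [-0.5, -1.3, -2.5]
width: 0.053
```

```bash
python3 - <<'E'
from h import *
s=manip.get_state(); print(s['position'],s['width'],s['contact_force'])
plan([.547,.034,.24],RT([np.cos(-.05),np.sin(-.05),0],-Z),3,1)
save("wrist","w20"); save("scene","s20",255,170,200,200,3)
E
```

```text
[0.54612157 0.03464364 0.29722996] 0.053022449156813464 [-0.48620723 -1.26702856 -2.51449957]
total turn 0.009 dist 0.0572 clock 18.125
[0.0, -0.003, -0.001, 0.04, 1.91, -0.02, 1]
[0.0, -0.003, -0.001, 0.03, 1.91, -0.02, 1]
[0.0, -0.003, -0.001, 0.03, 1.91, -0.02, 1]
```

View pics/w20.png

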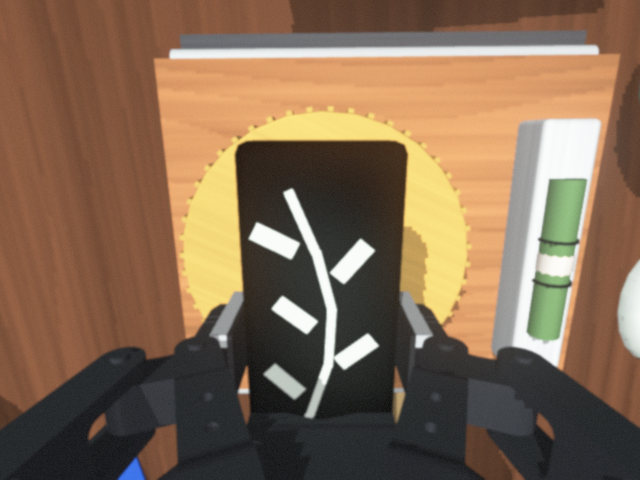

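View pics/s20.png

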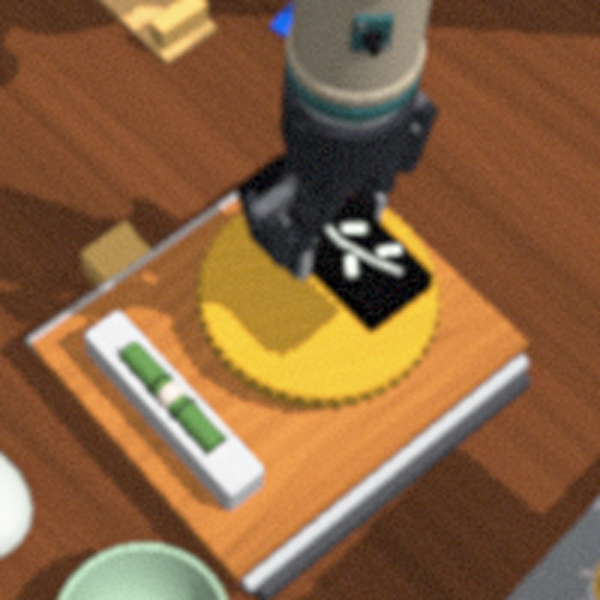

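```bash
python3 - <<'E'
from h import *
from scipy.optimize import least_squares
P=np.array([onz("wrist",u,v,.06)[:2] for u,v in [(182,255),(196,184),(251,126),(330,108),(400,128),(450,180),(469,245),(458,300)]])
r=least_squares(lambda c:np.hypot(*(P-c).T)-.08,[.55,.03]);print(r.x,r.fun.round(4))
print([onz("wrist",u,v,.151).round(4) for u,v in [(237,143),(407,143)]])
E
```

```text
[0.54896747 0.03812315] [ 0.0015  0.0011  0.0008 -0.0002 -0.0002 -0.0005  0.0011  0.0023]
[array([0.5254, 0.1035, 0.151 ]), array([0.5754, 0.1008, 0.151 ])]
```

arm_command:
  increments: [0,0,0,0.1,1.9,0.1,1,0,0,0,0,1.9,0.1,1,0,0,0,0,1.6,0,1,0,0,0,0,0,0,1]

```text
clock: 18.73
position: [0.5468, 0.0348, 0.2435]
ee_rot: [-0.707, 0.707, -0.022, 0.02]
contact_force: [-0.2, 0.6, -0.3]
width: 0.053
```

arm_command:
  increments: [0,0,0,0,0.3,0,1,0,0,0,0,0.3,0,1,0,0,0,0,0,0,1]

```text
clock: 19.1
position: [0.5479, 0.0351, 0.2398]
ee_rot: [-0.707, 0.707, -0.02, 0.021]
contact_force: [0.2, 0.4, -1.9]
width: 0.0531
```

arm_command:
  increments: [0,0,0,0,0.2,0,1,0,0,0,0,0.2,0,1,0,0,0,0,0,0,1]

```text
clock: 19.48
position: [0.5478, 0.0352, 0.2355]
ee_rot: [-0.707, 0.707, -0.02, 0.021]
contact_force: [-0.1, -0.4, -1.3]
width: 0.0532
```

```bash
python3 - <<'E'
from h import *
s=manip.get_state(); print(s['position'],s['width'],s['contact_force'])
save("wrist","w21"); save("scene","s21",255,170,200,200,3)
E
```

```text
[0.54779317 0.03518691 0.23548703] 0.05320040586615588 [-0.13639013 -0.42634553 -1.32478812]
```

View pics/s21.png

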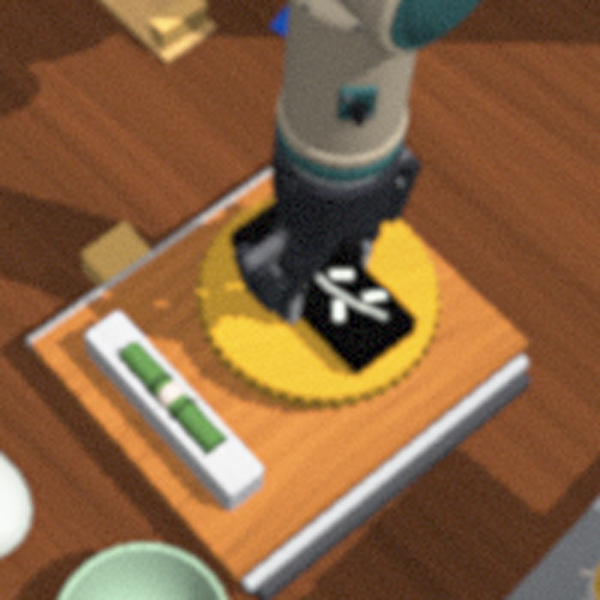

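arm_command:
  increments: [0,0,0,0,0.15,0,1,0,0,0,0,0.1,0,1,0,0,0,0,0,0,1]

```text
clock: 19.95
position: [0.5479, 0.0352, 0.2332]
ee_rot: [-0.707, 0.707, -0.02, 0.021]
contact_force: [-0.3, 0.1, -1.1]
width: 0.0527
```

arm_command:
  increments: [0,0,0,0,0.15,0,1,0,0,0,0,0,0,1]

```text
clock: 20.2
position: [0.5478, 0.0352, 0.2331]
ee_rot: [-0.707, 0.707, -0.02, 0.021]
contact_force: [-2.3, 0.2, 9.1]
width: 0.053
```

arm_command:
  increments: [0,0,0,0,-0.1,0,1,0,0,0,0,0,0,0.3,0,0,0,0,0,0,0,0,0,0,0,0,0,0,0,0,0,0,0,0,0,0,0,0,0,0,0,0]

```text
clock: 20.95
position: [0.5479, 0.0352, 0.2326]
ee_rot: [-0.707, 0.707, -0.02, 0.021]
contact_force: [-0.2, -0.5, -0.6]
width: 0.0855
```

arm_command:
  increments: [0,0,0,0,-1,0,0,0,0,0,0,-3,0,0,0,0,0,0,-5,0,0,0,0,0,0,-5,-3,0,0,0,0,0,0,-6,0,0,0,0,0,0,-6,0,0,0,0,0,0,-6,0,0,0,0,0,0,-5,0]

```text
clock: 21.95
position: [0.5319, -0.2264, 0.3738]
ee_rot: [-0.706, 0.707, -0.02, 0.022]
contact_force: [0.4, -0.3, -0.4]
width: 0.0854
```

```bash
python3 - <<'E'
from h import *
s=manip.get_state(); print(s['position'],s['width'],s['contact_force'])
save("wrist","w22"); save("scene","s22"); save("top","t22",220,170,140,140,4); save("top","t22f")
E
```

```text
[ 0.53194011 -0.22640476  0.37378347] 0.08537951321727379 [ 0.43242584 -0.34458428 -0.38958258]
```

View pics/w22.png

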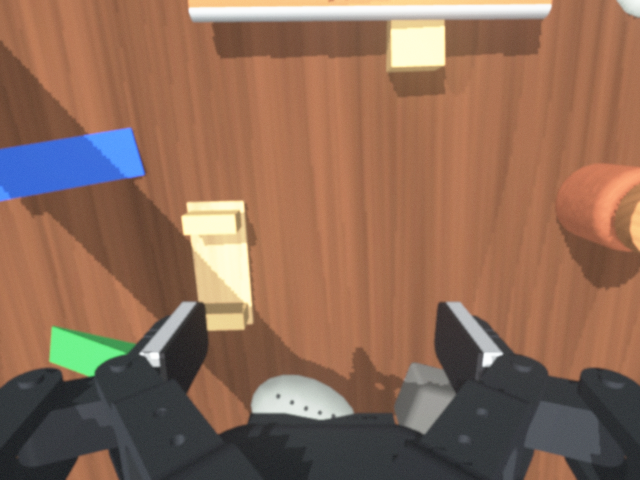

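View pics/s22.png

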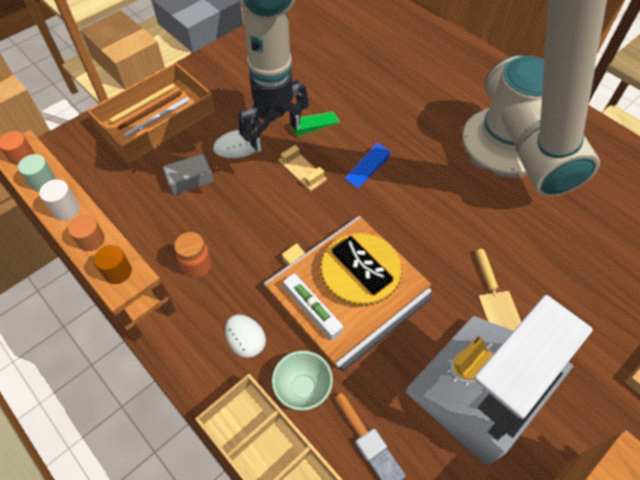

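View pics/t22.png

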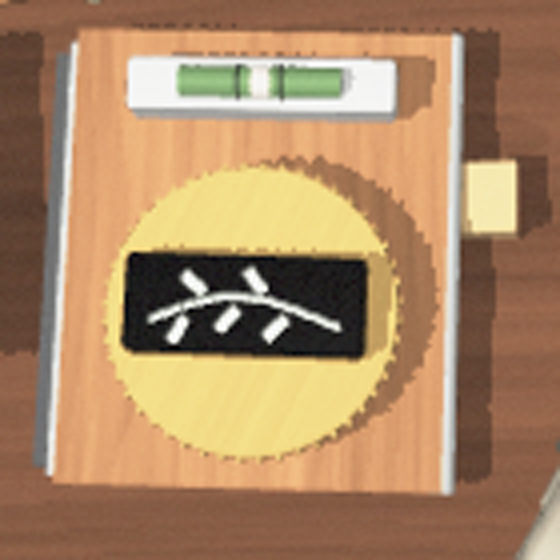

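```bash
python3 - <<'E'
from h import *
print(onz("top",*cr(245,305,220,170,4),.083),onz("top",*cr(253,313,220,170,4),.063))
print(manip.get_state()['qd'].round(4))
save("top","t23",50,180,150,130,5); save("top","t23b",240,170,110,50,7)
E
```

```text
[0.54886241 0.03474996 0.083     ] [0.54720341 0.03285765 0.063     ]
[ 0.0373 -0.0094  0.0166  0.0071  0.0029 -0.0001]
```

View pics/t23.png

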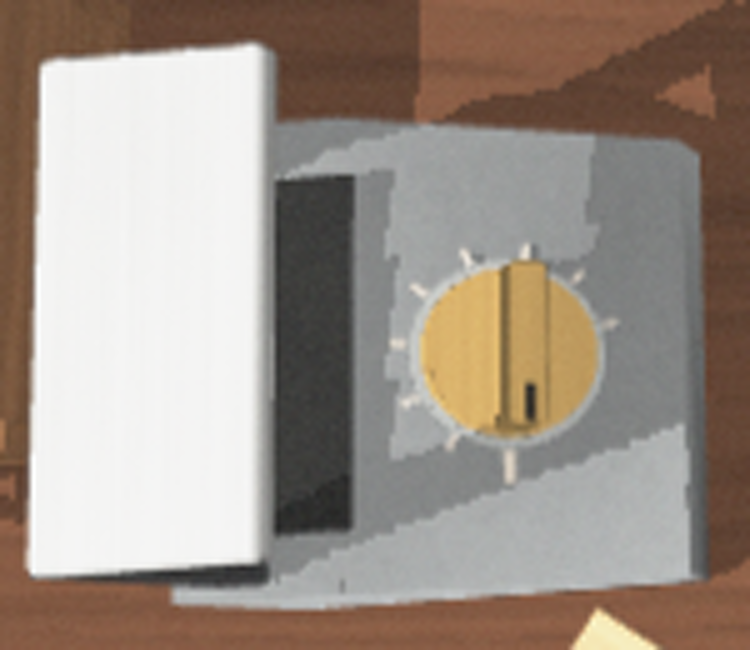

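View pics/t23b.png

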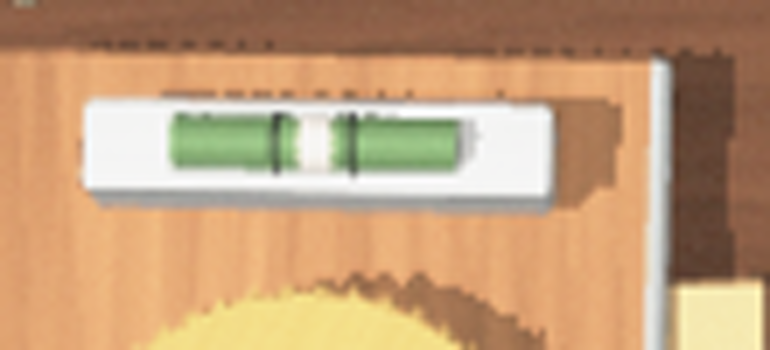

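```bash
python3 - <<'E'
from h import *
G=np.array([.548,.3045,.098])
f=lambda X:((np.array(proj("top",X))-[50,180]+.5)*5-.5).round(1)
for th in (-.05,0,.05,.1):
    p=-np.cos(th)*XC+np.sin(th)*SL; a=f(G+.011*N+.035*p);b=f(G+.011*N-.035*p); print(th,a,b,"slope dx",a[0]-b[0])
print("mark",f(G-.026*N-.05*XC),"center",f(G-.026*N))
E
```

```text
-0.05 [528.8 424.7] [518.9 259.7] slope dx 9.899999999999977
0 [524.4 424.9] [523.2 259.8] slope dx 1.1999999999999318
0.05 [520.1 424.8] [527.5 260. ] slope dx -7.399999999999977
0.1 [515.8 424.5] [531.7 260.5] slope dx -15.900000000000091
mark [503.4 470. ] center [502.7 354.6]
```

```bash
python3 -c "
from rig import ticket,manip
print(manip.get_state()['contact_force'],ticket.sign_off())"
```

```text
the job is handed in; nothing more can be done
[-0.22412903  0.06753077  0.2142393 ] None
```

All three steps are done and the job was handed in at about 22 s of the 70 s allowed; the sign-off gave no verdict.

- **Knob:** I turned it anticlockwise until the moment about its axis jumped from about 0 to 1.3 N·m at the stop. In the last top view the pointer is on the long thick mark, at 0 rad to within about 0.03 by eye.
- **Wedge:** I pushed it under the low edge and let go. The bubble is centred between its lines to within about 1 mm, and stayed there after the plate was put down. About 40 mm of the wedge shows outside the edge.
- **Plate:** It lies flat on the platter, about 3 mm from the centre by the top view.
- **Everything else:** The gripper is open and raised clear, with no contact force. I touched none of the bystanders, and they look unmoved in the last pictures.

No check failed. Position estimates from different cameras disagreed by 2–5 mm, well within the tolerances. Part-way through the push the bubble moved about a third less per millimetre than I had calculated, so I stopped on the bubble itself rather than on the distance.

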